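# Refit the inspection cover on a gear housing

### The job

Refit the loose aluminium cover on the sloping opening of the green gear housing. Hook its lower lip under the ledge first while the top edge is still raised, then swing the top edge down and push it until the spring catch snaps over it and the cover lies flush, and let go. Leave the other things on the bench where they are.

Things in the scene. Friction and masses are not known exactly. Their poses are not given: they have to be found in the camera images.
- cover: Loose aluminium cover, 0.2 to 0.3 kg, starts flat on the bench, rib up. Plate 130 (x) x 110 (y) x 6 mm. On its outer (+z) face a grip rib 50 (x) x 14 (y) mm rises 30 mm above the plate, centred at x = -8 mm. At its lower edge (-x) a lip 80 mm wide, 4 mm thick, flush with the underside, sticks out 16 mm. Origin: centre of the plate's underside; x towards the top edge, z outward.
- cover_tip (a point): On the cover: middle of the lip's end, on the underside (cover frame x = -81 mm, y = 0, z = 0). Axes as the cover's.
- cover_top (a point): On the cover: middle of the top edge, on the underside (cover frame x = +65 mm, y = 0, z = 0). Axes as the cover's.
- housing: Green gear housing, bolted down: foot 230 (x) x 170 (y) mm, about 155 mm high at the catch, a 26 mm shaft stub sticking out 20 mm past its foot on the +x side. Origin at the centre of its underside on the bench; x from the low side of its slope to the high side. The low side roughly faces the robot.
- seat: Flat seat round the opening, on the housing's sloping face, 15 degrees to the bench. Origin on the seat surface under the middle of the ledge's free edge, 78 mm above the bench; x up the slope, y level, z out of the face. Offsets below are in this frame. Shut, the cover lies flat on it, axes parallel: lip end at x = -14 to -10 mm, plate from x = 2 to 132 mm (or up to 4 mm higher).
- ledge (a point): On the seat: middle of the ledge's outer face (seat x = -10, z = 17 mm). The ledge is 136 mm wide and 8 mm thick, covers seat x = -20 to 0 and leaves a gap 9 mm high above the seat, closed at its end at x = -14 mm. Here the lip goes in, the cover tilted with its top edge raised; tilted up to 20 degrees to the seat it still goes right in.
- opening (a point): On the seat: middle of the opening (seat x = 62 mm), 96 (x) x 80 (y) mm, gears inside below the seat. Side rims 5 mm high have their inner faces at seat y = -60 and +60 mm, 5 mm of play each side of the cover.
- top_rim (a point): On the seat: foot of the top rim's inner face, 6 mm high, at seat x = 136 mm. With the lip in the gap the plate swings down in front of this rim; it cannot be laid in flat from above.
- nose (a point): Foremost point at rest of the spring catch's steel nose (seat x = 128, z = 12 mm). Nose 48 mm wide (y), rounded below; above, its front leans back 35 degrees from the seat normal up to z = 33 mm. Steel cheeks beside it, x = 139 to 160 mm, stand 36 mm above the seat. A hooked cover let go rests on the nose, top edge 15 to 25 mm off the seat; its weight alone does not shut it.
- catch (a joint): How far the nose is pushed back up the slope: 0 at rest, at most 12 mm (in m); spring 6 N plus 0.7 N per mm. Pushing the plate down with about 8 to 15 N near its top edge, between rib and nose (the point at seat x = 108 mm is free), makes the nose give way and snap over the edge.
- bearing: Bystander: bearing ring, plain steel, 62 mm across, 18 mm high, lying flat; origin at the centre of its underside.
- wrench: Bystander: steel wrench, 190 mm long along its x, 8 mm thick, lying flat; origin at its middle on the bench.
- hammer: Bystander: hammer with wooden handle, 260 mm long along its x, lying; origin at its middle on the bench.
- oil_can: Bystander: grey oil bottle, 72 mm across, 170 mm high, standing; origin at the centre of its underside.
- jar: Bystander: amber jar with steel cap, 76 mm across, 100 mm high, standing; origin at the centre of its underside.
- gear: Bystander: dark steel gear wheel, 82 mm across, 40 mm high, lying flat; origin at the centre of its underside.
- tin: Bystander: open metal tin, 72 mm across, 70 mm high, standing; origin at the centre of its underside.
Things that resemble listed ones, but are neither listed nor needed, are in the scene too. What is shaped like the cover but blue, red or turquoise is not meant.

How it is judged (in metres and radians):
On the way:
1. the lip is under the ledge while the top edge is still raised off the seat (x of cover_tip in the frame of seat between -0.018 and -0.004 m and z of cover_tip in the frame of seat between -0.004 and 0.009 m and y of cover_tip in the frame of seat between -0.015 and 0.015 m and z of cover_top in the frame of seat above 0.01 m), for 0.1 s.
At the end, for the whole second after the job is handed in: The cover is shut on the housing and at rest: its lip at least 4 mm under the ledge and within 15 mm of the middle, lip end and top edge both within 3 mm of the seat (which is only possible below the catch's nose), the cover parallel to the seat within 2 degrees and square to it within 5 degrees (x of cover_tip in the frame of seat between -0.018 and -0.004 m and z of cover_tip in the frame of seat between -0.004 and 0.003 m and y of cover_tip in the frame of seat between -0.015 and 0.015 m and z of cover_top in the frame of seat between -0.004 and 0.003 m and angle between the z axis of cover and the z axis of seat, either way round below 0.035 rad and angle between the x axis of cover and the x axis of seat, either way round below 0.09 rad and linear speed of cover below 0.01 m/s and angular speed of cover below 0.1 rad/s); the robot touches nothing.
It fails at once if a bystander (bearing, wrench, hammer, oil_can, jar, gear, tin) was moved more than 40 mm from its place (distance of any of bearing, wrench, hammer, oil_can, jar, gear, tin from where it was at the start of the episode above 0.04 m).
It also fails if it takes over 51 s, if anything falls off the work surface, if the arm or the gripper's body presses on something with over 40 N, if the wrist force passes 120 N, or if a joint passes its speed limit or range.

### The arm

A 7-joint arm with a two-finger parallel gripper is mounted at the origin on the work surface. World frame = base frame: x ahead of the robot, y to its left, z up, the work surface at z = 0. Lengths are in mm, angles in rad, forces in N, time in s.
With the tool pointing down it reaches from about 400 to 875 mm from the base axis. Payload 4.4 kg.
Tool frame: the origin (TCP) lies at the very end of the fingers, on their centre line; the grasp point (between the pads) lies 19 mm behind it; y points along the fingers, z is the direction in which the jaws open and shut, and the axes are right-handed (so a half turn about y gives the same grasp; the last joint's range is limited). The gripper opens to 85 mm and grips with 20 to 120 N. Pads are 22 mm wide; open, the fingers measure 114 mm over their backs; the gripper's body (76 mm by 85 mm) begins 54 mm behind the grasp point. The pads swing forward as they close: fully open they stand 13 mm farther back than shut.
Start: joints at [1.18, 0.628, 0.038, 1.517, -0.027, 0.996, -0.02], TCP at [207.455, -616.02, 231.313] pointing down, gripper open.
Joint ranges: [-3.06, 3.06], [-0.37, 2.12], [-1.25, 1.32], [0.18, 2.47], [-1.1, 4.24], [0.23, 1.98], [-2.94, 2.94]. Speed limits (rad/s): [2.57, 2.57, 3.14, 3.14, 3.14, 3.14, 3.14].

### API

Orientations are given as [roll, pitch, yaw] about the fixed x, y, z axes, in that order (R = Rz(yaw) Ry(pitch) Rx(roll)).
In Python, from cell import read_state, get_image, finish_job gives the robot as it stands. The module is installed in compiled form; this text tells all that it offers.
- The arm moves only by the tool servo_tool, never from a script. Its argument "increments" is a list of rows, each an object of numbers: "dx", "dy", "dz": the shift along the world's x, y, z in cm; "ax", "ay", "az": the turn, a rotation vector about the world's x, y, z in rad; "claw": the closure, from -1 (fully open) to 1 (shut). A call has 1 to 8 rows; each row is the pose to reach, as a shift and turn from the pose commanded when the call began; what a row does not reach only later rows make up. A row lasts 1/12 s, in which the tool goes at most 41.7 mm and 7.16 degrees, less where a joint would pass 70% of its speed; a pose out of reach is approached as far as the arm can. A call with a gripper value outside its range is refused whole. The fingers move at their own pace and stop on an object; the grip force is fixed at half the most. Time passes only in rows, so rows that repeat a pose let the fingers close. It gives the time, the measured TCP pose, the force and the opening at its end, in the units of the state.
- read_state(): the state, without advancing time (a new reading comes with each control period).
- get_image(name): name is "scene" or "top" or "wrist"; returns a dict with "color" (400x640x3 uint8, red, green, blue), "fov_y" (degrees; the focal length in pixels is half the picture's height over the tangent of half this angle, whatever the lens; pixels are square), "cx", "cy" (the principal point, pixels), "R" (3x3) and "t" (3): a world point X has camera coordinates R X + t. Camera axes: x right, y down, z forward; pixel columns grow to the right and rows downward; lengths in mm; the calibration is good to about 2 mm. A picture is of the moment at which its call begins. There is no depth.
- finish_job(): hands the job in, once; it reports no verdict.
The state is a dict: "clock": time; "qpos": joint angles; "qd": joint speeds; "tau": joint torques, N m; "eef_pos": TCP position; "tool_rot": TCP orientation; "force": force on the tool from outside, world axes, zero at the start; "torque": the same for the moment, N m; "width": finger opening in mm.
Only numpy, scipy, OpenCV 4.12 (cv2) and the standard library are available. Lean on these libraries where they do the work, as an engineer would, in place of code of your own. Each camera call takes 0.05 s, during which the arm holds its last target.

## Working session

There is one attempt and no reset: what is moved stays moved. The work goes in short steps, Python scripts to look and compute and a tool call to move; the robot and the scene stay as the last step left them, time stands still between calls to the robot, and variables do not carry over. Pictures are saved under pics/ and viewed, and the job is handed in when it is done.

Besides the shell and the picture viewer there is one more tool, called after "Call:" by a JSON object that holds its "api" and its "payload". servo_tool: Moves the arm, as the interface text tells. Its arguments: {"type":"object","properties":{"increments":{"type":"array","items":{"type":"object","properties":{"dx":{"type":"number"},"dy":{"type":"number"},"dz":{"type":"number"},"ax":{"type":"number"},"ay":{"type":"number"},"az":{"type":"number"},"claw":{"type":"number"}}}}},"required":["increments"]}

```bash
mkdir -p pics
cat > h.py <<'E'
import numpy as np,cv2
from cell import read_state,get_image,finish_job
def cam(n,save=None):
    im=get_image(n)
    c=im['color']; im['f']=c.shape[0]/2/np.tan(np.radians(im['fov_y'])/2)
    im['R']=np.array(im['R']);im['t']=np.array(im['t'])
    if save: cv2.imwrite(f'pics/{save}.png',c[:,:,::-1])
    return im
def ray(im,u,v):
    d=np.array([(u-im['cx'])/im['f'],(v-im['cy'])/im['f'],1.])
    return -im['R'].T@im['t'], im['R'].T@d
def onz(im,u,v,z):
    o,d=ray(im,u,v); return o+d*(z-o[2])/d[2]
def proj(im,X):
    p=im['R']@np.array(X,float)+im['t']; return np.array([im['f']*p[0]/p[2]+im['cx'],im['f']*p[1]/p[2]+im['cy']])
E
python3 - <<'E'
from h import *
import pickle
s=read_state();print(s)
for n in('scene','top','wrist'):
    im=cam(n,n+'0');print(n,im['fov_y'],im['cx'],im['cy'],(-im['R'].T@im['t']).round(0),im['R'].round(2).tolist())
    pickle.dump(im,open(n+'0.pkl','wb'))
E
```

```text
{'clock': 0.0, 'qpos': array([ 1.18019011,  0.62934115,  0.03845627,  1.51837283, -0.0270036 ,
        0.99628376, -0.02000496]), 'qd': array([-1.64568692e-03,  7.35423864e-04, -8.13922278e-04,  1.04368048e-03,
       -1.22848244e-03, -9.74375401e-05, -5.52745802e-04]), 'tau': array([ 4.06610679e-04, -5.63407516e+01,  1.22661520e+00, -1.93442219e+01,
        1.10868594e-02,  1.07406598e-02,  1.63056870e-05]), 'eef_pos': array([ 207.2532087 , -615.4165532 ,  230.39102306]), 'tool_rot': array([-1.57268276e+00, -3.01033884e-05, -2.81680502e+00]), 'force': array([ 1.10845818,  1.09986234, -0.51067281]), 'torque': array([-0.02007821,  0.0228321 ,  0.0379781 ]), 'width': 85.66380740509523}
scene 51.46344648426356 322.98502145334794 202.67978981373386 [1062. -253. 1066.] [[0.44, 0.9, -0.01], [0.75, -0.37, -0.55], [-0.49, 0.23, -0.84]]
top 52.18832519823549 315.24076791361875 198.93336345294227 [ 275.    7. 1135.] [[0.11, -0.99, 0.0], [-0.97, -0.11, -0.2], [0.2, 0.02, -0.98]]
wrist 68.0191489741428 319.12560878417975 193.60400682647443 [ 279. -591.  372.] [[0.32, -0.95, -0.0], [-0.91, -0.31, 0.3], [-0.28, -0.09, -0.96]]
```

View pics/scene0.png

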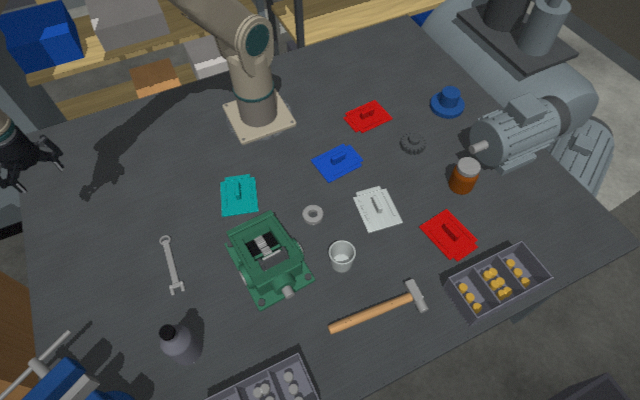

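View pics/top0.png

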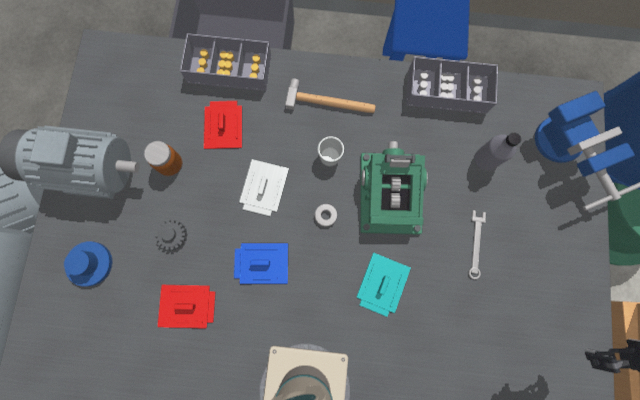

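View pics/wrist0.png

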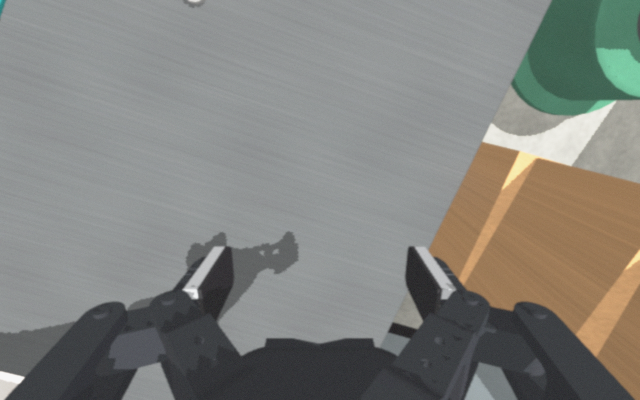

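Cover-like shapes in the top picture: red (222,125), pale/aluminium (264,187), blue (262,263), red (186,306) and turquoise (384,284). Only the one at (264,187) is bare aluminium, so I'll crop it and the housing to check.

Run:
```python
import cv2
a=cv2.imread('pics/top0.png');b=cv2.imread('pics/scene0.png')
f=lambda i,x,y,w,h,s:cv2.resize(i[y:y+h,x:x+w],None,fx=s,fy=s,interpolation=cv2.INTER_CUBIC)
cv2.imwrite('pics/c1.png',cv2.hconcat([f(a,225,150,75,75,5),f(b,340,175,75,75,5)]))
cv2.imwrite('pics/c2.png',cv2.hconcat([f(a,345,135,95,110,4),f(b,220,205,95,110,4)]))
```

```text
(no output)
```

View pics/c1.png

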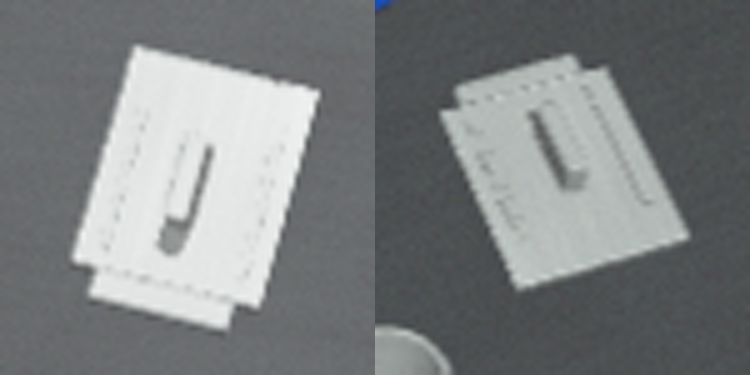

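View pics/c2.png

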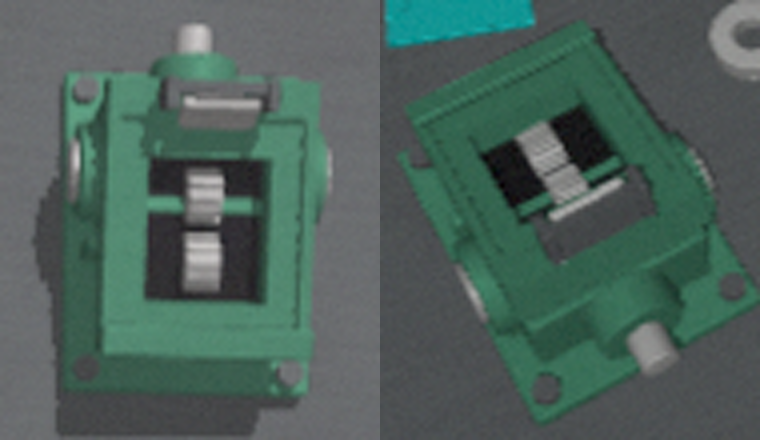

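The crops show the pale one is the aluminium cover, rib up with its lip toward the robot in the top view. The housing's ledge also faces the robot, with the catch on the far side. Next I'll measure both.

```bash
cat >> h.py <<'E'
def fit2(P,Q):
    P=np.array(P,float);Q=np.array(Q,float)[:,:2]
    p=P-P.mean(0);q=Q-Q.mean(0)
    a=np.arctan2((p[:,0]*q[:,1]-p[:,1]*q[:,0]).sum(),(p*q).sum())
    R=np.array([[np.cos(a),-np.sin(a)],[np.sin(a),np.cos(a)]])
    t=Q.mean(0)-R@P.mean(0)
    return a,t,np.linalg.norm(P@R.T+t-Q,axis=1)
E
python3 - <<'E'
from h import *
import pickle
for n,box,th in(('top',(225,150,300,225),190),('scene',(340,175,415,250),130)):
    im=pickle.load(open(n+'0.pkl','rb'))
    g=cv2.cvtColor(im['color'],cv2.COLOR_RGB2GRAY)
    x0,y0,x1,y1=box
    c=cv2.resize(g[y0:y1,x0:x1],None,fx=8,fy=8,interpolation=cv2.INTER_CUBIC)
    m=(c>th).astype(np.uint8)
    m=cv2.morphologyEx(m,cv2.MORPH_CLOSE,np.ones((40,40)))
    k,_=cv2.findContours(m,0,cv2.CHAIN_APPROX_NONE)
    k=max(k,key=cv2.contourArea)
    ap=cv2.approxPolyDP(k,14,True)[:,0]
    print(n,[( [round((a[0]+.5)/8-.5+x0,1),round((a[1]+.5)/8-.5+y0,1)],onz(im,(a[0]+.5)/8-.5+x0,(a[1]+.5)/8-.5+y0,6)[:2].round(0).tolist()) for a in ap])
    print([onz(im,u,v,90)[:2].round() for u,v in ([(370,223),(423,221)] if n=='top' else [])])
E
```

```text
top [([np.float64(251.9), np.float64(159.2)], [603.0, 220.0]), ([np.float64(239.4), np.float64(201.1)], [477.0, 238.0]), ([np.float64(242.9), np.float64(202.4)], [474.0, 228.0]), ([np.float64(243.4), np.float64(208.8)], [456.0, 224.0]), ([np.float64(269.6), np.float64(214.9)], [447.0, 148.0]), ([np.float64(271.2), np.float64(210.8)], [459.0, 145.0]), ([np.float64(277.2), np.float64(208.7)], [467.0, 129.0]), ([np.float64(288.3), np.float64(168.4)], [587.0, 113.0])]
[array([ 442., -123.]), array([ 462., -259.])]
scene [([np.float64(378.8), np.float64(185.7)], [458.0, 225.0]), ([np.float64(356.9), np.float64(191.6)], [447.0, 154.0]), ([np.float64(355.8), np.float64(196.4)], [462.0, 142.0]), ([np.float64(352.8), np.float64(197.2)], [460.0, 132.0]), ([np.float64(368.3), np.float64(232.4)], [589.0, 114.0]), ([np.float64(402.3), np.float64(222.2)], [604.0, 221.0]), ([np.float64(386.1), np.float64(188.7)], [478.0, 240.0])]
[]
```

Call:
{"api": "servo_tool", "payload": {"increments": [{"dx": 3, "dy": 2.5, "dz": 4}, {"dx": 4.9, "dy": 6.1, "dz": 7, "az": -0.05}, {"dx": 6.8, "dy": 9.7, "dz": 7, "az": -0.08}, {"dx": 8.7, "dy": 13.3, "dz": 7, "az": -0.1}, {"dx": 10.6, "dy": 16.9, "dz": 7, "az": -0.12}, {"dx": 12.5, "dy": 20.5, "dz": 7, "az": -0.14}, {"dx": 14.4, "dy": 24.1, "dz": 7, "az": -0.16}, {"dx": 16, "dy": 27.7, "dz": 7, "az": -0.18}]}}

```text
invalid input at $.increments[0]: expected keys dx, dy, dz, ax, ay, az, claw
```

Call:
{"api": "servo_tool", "payload": {"increments": [{"dx": 3, "dy": 2.5, "dz": 1, "ax": 0, "ay": 0, "az": 0, "claw": -1}, {"dx": 5, "dy": 6, "dz": 2, "ax": 0, "ay": 0, "az": -0.05, "claw": -1}, {"dx": 7, "dy": 9.5, "dz": 3, "ax": 0, "ay": 0, "az": -0.08, "claw": -1}, {"dx": 9, "dy": 13, "dz": 4, "ax": 0, "ay": 0, "az": -0.1, "claw": -1}, {"dx": 11, "dy": 16.5, "dz": 5, "ax": 0, "ay": 0, "az": -0.12, "claw": -1}, {"dx": 13, "dy": 20, "dz": 6, "ax": 0, "ay": 0, "az": -0.14, "claw": -1}, {"dx": 14.5, "dy": 23.5, "dz": 7, "ax": 0, "ay": 0, "az": -0.16, "claw": -1}, {"dx": 16, "dy": 27, "dz": 7, "ax": 0, "ay": 0, "az": -0.18, "claw": -1}]}}

```text
clock: 0.82
eef_pos: [368.9, -344.7, 303.0]
tool_rot: [-1.568, 0.002, -2.997]
force: [1.6, 0.2, -0.0]
width: 85.1
```

Call:
{"api": "servo_tool", "payload": {"increments": [{"dx": 1.5, "dy": 3.5, "dz": 0, "ax": 0, "ay": 0, "az": 0, "claw": -1}, {"dx": 3, "dy": 7, "dz": 0, "ax": 0, "ay": 0, "az": 0, "claw": -1}, {"dx": 4.5, "dy": 10.5, "dz": 0, "ax": 0, "ay": 0, "az": 0, "claw": -1}, {"dx": 5.5, "dy": 14, "dz": 0, "ax": 0, "ay": 0, "az": 0, "claw": -1}, {"dx": 6, "dy": 17, "dz": 0, "ax": 0, "ay": 0, "az": 0, "claw": -1}, {"dx": 6, "dy": 17, "dz": 0, "ax": 0, "ay": 0, "az": 0, "claw": -1}]}}

```text
clock: 1.32
eef_pos: [428.8, -168.8, 301.2]
tool_rot: [-1.575, 0.001, -2.987]
force: [-0.9, 0.9, 0.9]
width: 85.3
```

Run:
```python
from h import *
import pickle
im=cam('wrist','w1');pickle.dump(im,open('w1.pkl','wb'))
print(read_state()['eef_pos'],-im['R'].T@im['t'])
```

```text
[ 428.09490396 -172.50598104  301.27870218] [ 503.54181954 -157.47131388  443.24240521]
```

View pics/w1.png

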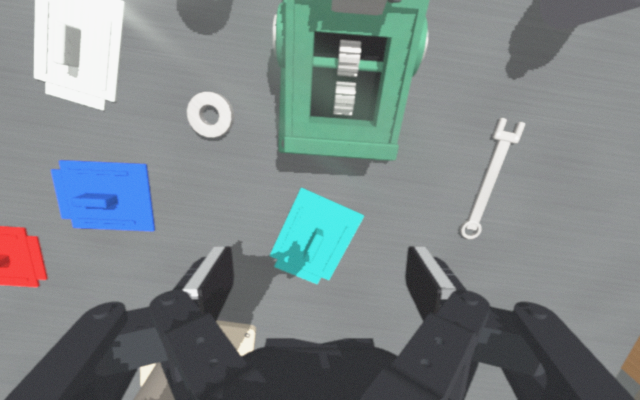

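The housing is at the top of the picture, with the ledge front edge from (283,155) to (398,158). I'll move forward to see the whole face.

Call:
{"api": "servo_tool", "payload": {"increments": [{"dx": 3.5, "dy": 0.5, "dz": 1, "ax": 0, "ay": 0, "az": 0, "claw": -1}, {"dx": 7, "dy": 1, "dz": 1, "ax": 0, "ay": 0, "az": 0, "claw": -1}, {"dx": 10.5, "dy": 1.5, "dz": 1, "ax": 0, "ay": 0, "az": 0, "claw": -1}, {"dx": 12, "dy": 1.5, "dz": 1, "ax": 0, "ay": 0, "az": 0, "claw": -1}, {"dx": 12, "dy": 1.5, "dz": 1, "ax": 0, "ay": 0, "az": 0, "claw": -1}, {"dx": 12, "dy": 1.5, "dz": 1, "ax": 0, "ay": 0, "az": 0, "claw": -1}]}}

```text
clock: 1.87
eef_pos: [546.9, -162.3, 310.4]
tool_rot: [-1.571, -0.002, -2.998]
force: [0.1, -0.8, 0.4]
width: 85.3
```

Run:
```python
from h import *
import pickle
im=cam('wrist','w2');pickle.dump(im,open('w2.pkl','wb'))
print(read_state()['eef_pos'],-im['R'].T@im['t'])
c=im['color'][:,:,::-1]
cv2.imwrite('pics/w2c.png',cv2.resize(c[50:290,230:470],None,fx=2.5,fy=2.5,interpolation=cv2.INTER_CUBIC))
```

```text
[ 546.12195549 -162.47261319  310.68557857] [ 622.13924964 -151.17871613  452.2693011 ]
```

View pics/w2.png

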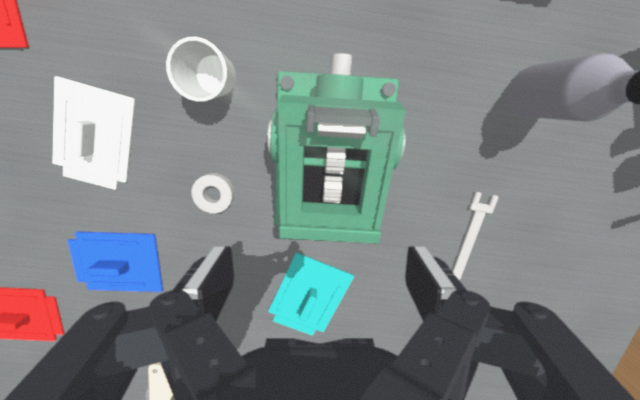

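View pics/w2c.png

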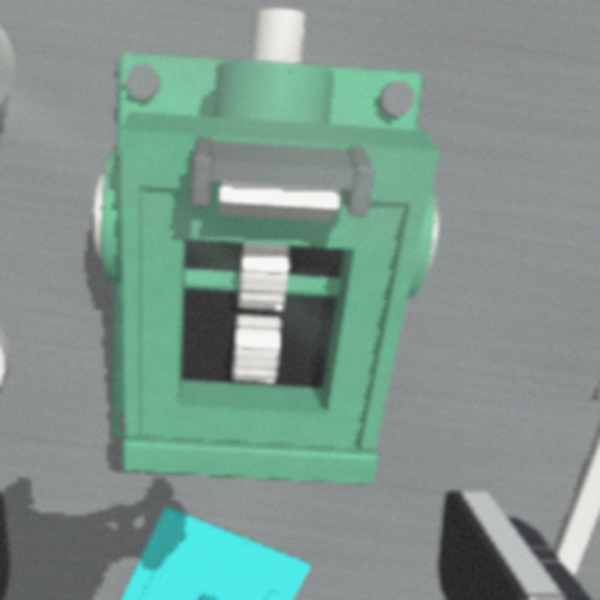

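```bash
cat > fit.py <<'E'
from h import *
import pickle
S,C=np.sin(np.radians(15)),np.cos(np.radians(15))
def hfit(im,obs):
    P=[];Q=[]
    for (u,v),(x,y,z) in obs:
        P.append([x*C-z*S,y]);Q.append(onz(im,u,v,78+x*S+z*C))
    return fit2(P,Q)
w2=pickle.load(open('w2.pkl','rb'))
f=lambda x,y:(230+(x+.5)/2.5-.5,50+(y+.5)/2.5-.5)
op=[(f(180,406),(14,40,0)),(f(329,409),(14,-40,0)),(f(187,240),(110,40,0)),(f(353,249),(110,-40,0))]
le=[(f(125,443),(0,68,17)),(f(379,455),(0,-68,17)),(f(125,471),(-20,68,17)),(f(376,482),(-20,-68,17))]
nose=[(f(220,194),(128,24,12)),(f(339,202),(128,-24,12))]
if __name__=='__main__':
    for o in(op,le,op+le):
        a,t,e=hfit(w2,o);print(np.degrees(a).round(2),t.round(1),e.round(1))
    a,t,e=hfit(w2,op+le)
    # check in other views
    R=np.array([[np.cos(a),-np.sin(a)],[np.sin(a),np.cos(a)]])
    vis=[]
    for n,fn in(('top','top0'),('scene','scene0'),('w1','w1'),('w2','w2')):
        im=pickle.load(open(fn+'.pkl','rb'));c=np.ascontiguousarray(im['color'][:,:,::-1])
        uu=[]
        for x,y,z in[o[1] for o in op+le+nose]+[(136,60,0),(136,-60,0)]:
            w=R@[x*C-z*S,y]+t; uu.append(proj(im,[*w,78+x*S+z*C]))
        uu=np.array(uu);m=uu.mean(0);x0=int(np.clip(m[0]-48,0,540));y0=int(np.clip(m[1]-48,0,300))
        k=cv2.resize(c[y0:y0+96,x0:x0+96],None,fx=4,fy=4,interpolation=cv2.INTER_CUBIC)
        for u in uu: 
            p=((u-[x0,y0]+.5)*4).astype(int);cv2.circle(k,tuple(map(int,p)),2,(0,0,255),-1)
        vis.append(k)
    cv2.imwrite('pics/chk.png',cv2.hconcat(vis[:2]))
E
python3 fit.py
```

```text
5.49 [ 469.6 -190.2] [0.2 2.1 1.7 1.4]
5.41 [ 470.4 -189.4] [0.9 1.5 0.6 0.5]
5.33 [ 470.  -189.7] [0.7 1.7 2.1 1.6 0.6 1.6 0.7 1. ]
```

View pics/chk.png

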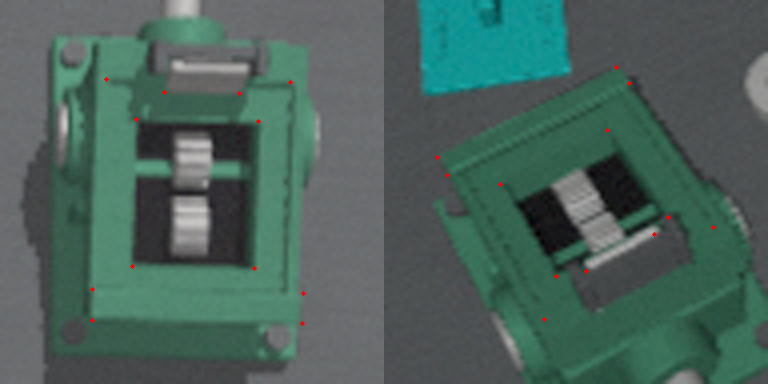

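Reprojected onto the top and scene pictures, the housing fit agrees to about 1 px. Next is the cover.

Run:
```python
from h import *
P=[(65,55),(-65,55),(-81,40),(-81,-40),(-65,-55),(65,-55)]
top=[(603,220),(477,238),(456,224),(447,148),(467,129),(587,113)]
sc=[(604,221),(478,240),(458,225),(447,154),(460,132),(589,114)]
for Q in(top,sc):
    a,t,e=fit2(P,[(*q,0) for q in Q]);print(np.degrees(a),t,e.round(1))
    print('rib',t+np.array([[np.cos(a)],[np.sin(a)]])[:,0]*-8)
```

```text
-7.43300947525123 [532.93978015 175.17376035] [2.  1.4 2.2 2.1 5.6 3.4]
rib [525.00700578 176.20869555]
-8.602293080044433 [532.69626068 176.96147729] [1.3 1.7 3.7 4.5 0.4 1.2]
rib [524.78625752 178.15807661]
```

Call:
{"api": "servo_tool", "payload": {"increments": [{"dx": -0.5, "dy": 4, "dz": 0, "ax": 0, "ay": 0, "az": -0.03, "claw": -1}, {"dx": -1, "dy": 8, "dz": 0, "ax": 0, "ay": 0, "az": -0.07, "claw": -1}, {"dx": -1.5, "dy": 12, "dz": 0, "ax": 0, "ay": 0, "az": -0.11, "claw": -1}, {"dx": -2, "dy": 16, "dz": -1, "ax": 0, "ay": 0, "az": -0.15, "claw": -1}, {"dx": -2.5, "dy": 20, "dz": -2, "ax": 0, "ay": 0, "az": -0.19, "claw": -1}, {"dx": -3, "dy": 24, "dz": -3, "ax": 0, "ay": 0, "az": -0.23, "claw": -1}, {"dx": -3.5, "dy": 27.5, "dz": -5, "ax": 0, "ay": 0, "az": -0.26, "claw": -1}, {"dx": -4, "dy": 31, "dz": -7, "ax": 0, "ay": 0, "az": -0.286, "claw": -1}]}}

```text
clock: 2.58
eef_pos: [506.6, 149.1, 241.7]
tool_rot: [-1.571, 0.002, 2.997]
force: [-0.2, 0.6, 0.2]
width: 85.2
```

Call:
{"api": "servo_tool", "payload": {"increments": [{"dx": -0.3, "dy": 2, "dz": -2.5, "ax": 0, "ay": 0, "az": 0, "claw": -1}, {"dx": -0.5, "dy": 3, "dz": -4, "ax": 0, "ay": 0, "az": 0, "claw": -1}, {"dx": -0.5, "dy": 3, "dz": -4, "ax": 0, "ay": 0, "az": 0, "claw": -1}, {"dx": -0.5, "dy": 3, "dz": -4, "ax": 0, "ay": 0, "az": 0, "claw": -1}]}}

```text
clock: 2.92
eef_pos: [501.7, 177.4, 201.3]
tool_rot: [-1.569, -0.001, 3.0]
force: [-0.4, -0.9, -0.1]
width: 85.6
```

Run:
```python
from h import *
import pickle
im=cam('wrist','w3');pickle.dump(im,open('w3.pkl','wb'))
s=read_state();print(s['eef_pos'],s['tool_rot'],-im['R'].T@im['t'])
```

```text
[502.79838905 176.88268152 202.14548058] [-1.56972663e+00  9.09385098e-04  2.99824887e+00] [576.77276199 167.30889039 343.18973778]
```

View pics/w3.png

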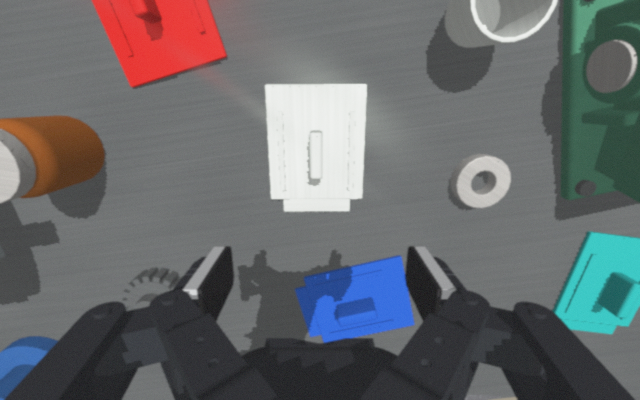

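The aluminium cover is in the middle: plate corners (265,84), (366,84), (271,199) and (363,199), lip end (283–350, 211), rib about (316,155).

Run:
```python
from h import *
import pickle
im=pickle.load(open('w3.pkl','rb'))
P=[(65,55),(65,-55),(-65,55),(-65,-55),(-81,40),(-81,-40)]
U=[(264.5,84),(366.5,84),(270.5,199),(363,199),(283,211.5),(350.5,211.5)]
a,t,e=fit2(P,[onz(im,*u,z) for u,z in zip(U,[6,6,6,6,4,4])]);print(np.degrees(a),t,e.round(1))
print('rib',t-8*np.array([np.cos(a),np.sin(a)]))
g=im['color'][60:230,240:390,::-1]
cv2.imwrite('pics/w3c.png',cv2.resize(g,None,fx=3.5,fy=3.5,interpolation=cv2.INTER_CUBIC))
```

```text
-7.827837402613187 [530.84524367 176.26359623] [0.2 0.9 0.8 0.6 1.1 1.4]
rib [522.91978939 177.35317155]
```

View pics/w3c.png

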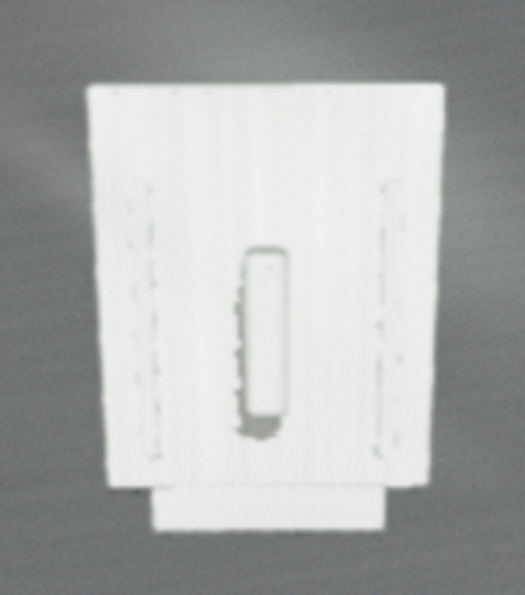

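Call:
{"api": "servo_tool", "payload": {"increments": [{"dx": 1, "dy": 0, "dz": -4, "ax": 0, "ay": 0, "az": 0, "claw": -0.5}, {"dx": 2.1, "dy": 0, "dz": -8, "ax": 0, "ay": 0, "az": 0.003, "claw": -0.3}, {"dx": 2.1, "dy": 0, "dz": -12, "ax": 0, "ay": 0, "az": 0.003, "claw": -0.3}, {"dx": 2.1, "dy": 0, "dz": -15.5, "ax": 0, "ay": 0, "az": 0.003, "claw": -0.3}, {"dx": 2.1, "dy": 0, "dz": -18, "ax": 0, "ay": 0, "az": 0.003, "claw": -0.3}, {"dx": 2.1, "dy": 0, "dz": -19.1, "ax": 0, "ay": 0, "az": 0.003, "claw": -0.3}, {"dx": 2.1, "dy": 0, "dz": -19.1, "ax": 0, "ay": 0, "az": 0.003, "claw": -0.3}]}}

```text
clock: 3.55
eef_pos: [523.3, 176.7, 9.3]
tool_rot: [-1.569, -0.002, 3.001]
force: [1.1, 0.5, 0.3]
width: 55.4
```

Run:
```python
from h import *
im=cam('wrist','w4')
s=read_state();print(s['eef_pos'],s['tool_rot'],s['force'],s['width'])
```

```text
[524.2850797  177.57199674  10.88247055] [-1.57018705e+00  5.73870693e-04  3.00133228e+00] [0.72987489 0.27773891 0.68991993] 55.64455616768343
```

View pics/w4.png

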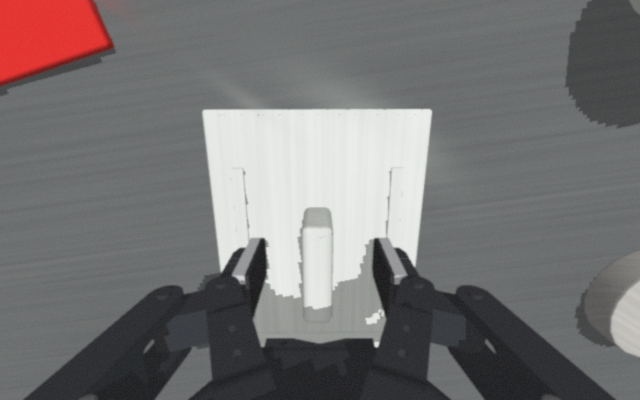

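The rib (316,265) lies centred between the pads, so I'll close.

Call:
{"api": "servo_tool", "payload": {"increments": [{"dx": 0, "dy": 0, "dz": 0, "ax": 0, "ay": 0, "az": 0, "claw": 1}, {"dx": 0, "dy": 0, "dz": 0, "ax": 0, "ay": 0, "az": 0, "claw": 1}, {"dx": 0, "dy": 0, "dz": 0, "ax": 0, "ay": 0, "az": 0, "claw": 1}, {"dx": 0, "dy": 0, "dz": 0, "ax": 0, "ay": 0, "az": 0, "claw": 1}, {"dx": 0, "dy": 0, "dz": 0, "ax": 0, "ay": 0, "az": 0, "claw": 1}, {"dx": 0, "dy": 0, "dz": 0, "ax": 0, "ay": 0, "az": 0, "claw": 1}, {"dx": 0, "dy": 0, "dz": 0, "ax": 0, "ay": 0, "az": 0, "claw": 1}, {"dx": 0, "dy": 0, "dz": 0, "ax": 0, "ay": 0, "az": 0, "claw": 1}]}}

```text
clock: 4.27
eef_pos: [524.8, 179.1, 12.2]
tool_rot: [-1.572, 0.003, 3.003]
force: [-0.3, -0.6, 8.1]
width: 12.6
```

Call:
{"api": "servo_tool", "payload": {"increments": [{"dx": 0, "dy": 0, "dz": 1, "ax": 0, "ay": 0, "az": 0, "claw": 1}, {"dx": 0, "dy": 0, "dz": 3, "ax": 0, "ay": 0, "az": 0, "claw": 1}, {"dx": 0, "dy": 0, "dz": 6, "ax": 0, "ay": 0, "az": 0, "claw": 1}, {"dx": 0, "dy": 0, "dz": 10, "ax": 0, "ay": 0, "az": 0, "claw": 1}, {"dx": 0, "dy": 0, "dz": 14, "ax": 0, "ay": 0, "az": 0, "claw": 1}, {"dx": 0, "dy": 0, "dz": 18, "ax": 0, "ay": 0, "az": 0, "claw": 1}, {"dx": 0, "dy": 0, "dz": 20, "ax": 0, "ay": 0, "az": 0, "claw": 1}, {"dx": 0, "dy": 0, "dz": 20, "ax": 0, "ay": 0, "az": 0, "claw": 1}]}}

```text
clock: 4.93
eef_pos: [526.3, 180.2, 216.6]
tool_rot: [-1.576, 0.01, 3.003]
force: [0.5, 0.4, -1.8]
width: 12.7
```

Run:
```python
from h import *
import pickle
im=cam('wrist','w5');pickle.dump(im,open('w5.pkl','wb'))
s=read_state();print(s['eef_pos'],s['tool_rot'],s['force'],s['torque'],s['width'])
im=cam('scene','s5')
```

```text
[524.77113102 179.58655729 213.7032281 ] [-1.57391234  0.00556374  3.00346189] [-0.01087685  0.48312736 -2.69686472] [ 0.04016026  0.03518817 -0.02604987] 12.764217156543525
```

View pics/w5.png

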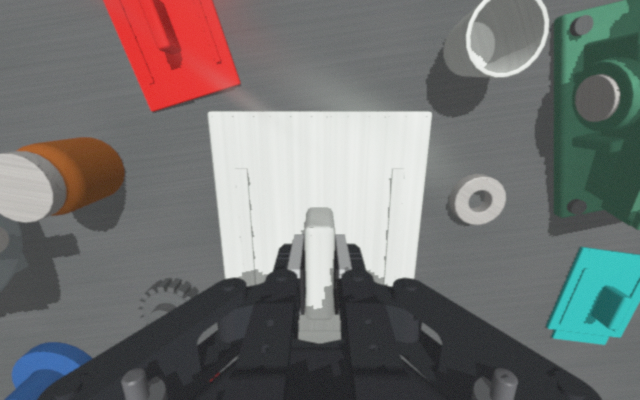

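View pics/s5.png

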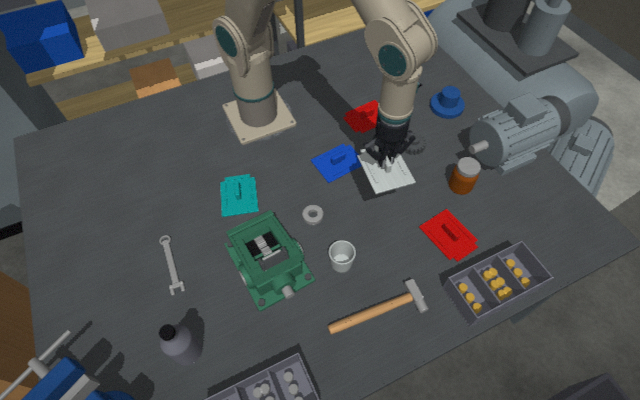

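Run:
```python
from h import *
import pickle
im=pickle.load(open('w5.pkl','rb'))
from scipy.optimize import brentq
f=lambda z:np.linalg.norm(onz(im,208,112,z)-onz(im,432,111.5,z))-110
z=brentq(f,100,300);A,B=onz(im,208,112,z),onz(im,432,111.5,z)
m=(A+B)/2;print('outer z',z,'mid',m,'yaw',np.degrees(np.arctan2(*(A-B)[:2]*[-1,1])))
e=np.array([524.8,179.6,213.7]);y=3.0035-np.pi;d=m-e
print('rel: x',d[:2]@[np.cos(y),np.sin(y)],'y',d[:2]@[-np.sin(y),np.cos(y)],'z',d[2],'yaw tool',np.degrees(y))
```

```text
outer z 208.27792604573668 mid [596.82493038 170.28787982 208.27792605] yaw -7.743272299310744
rel: x 72.62113062439215 y 0.6910604485503268 z -5.422073954263311 yaw tool -7.912126232457251
```

```bash
cat > plan.py <<'E'
from h import *
from scipy.spatial.transform import Rotation as Ro
O=np.array([470.,-189.5,78]);psi=np.radians(5.4)
Rs=Ro.from_euler('xyz',[0,-np.radians(15),psi])  # seat axes in world: Rz(psi)Ry(-15)
T=np.array([-81+73.4,0.,11.3])                   # TCP in cover frame
# tool axes in cover frame: tool x=-cover x, tool y=-cover z, tool z = cross
Ct=Ro.from_matrix(np.array([[-1,0,0],[0,0,-1],[0,-1,0]],float).T)
def target(xt,zt,th,yt=0):
    Rc=Rs*Ro.from_euler('y',-np.radians(th))
    tip=O+Rs.apply([xt,yt,zt])
    return tip+Rc.apply(T-np.array([-81,0,0])), Rc*Ct
def now(n=1):
    s=read_state();return s['eef_pos'],Ro.from_euler('xyz',s['tool_rot']),s
def tipnow():
    e,R,s=now();Rc=R*Ct.inv()
    tip=e+Rc.apply(np.array([-81,0,0])-T);top=e+Rc.apply(np.array([65,0,0])-T)
    r=Rs.inv()
    print('tip',r.apply(tip-O).round(1),'top',r.apply(top-O).round(1),'cov rpy in seat',np.degrees((r*Rc).as_euler('xyz')).round(1),'F',s['force'].round(1),'w',s['width'],'t',s['clock'])
def delta(*a,**k):
    p,R=target(*a,**k);e,R0,s=now()
    print('target',a,p.round(1),'d cm',((p-e)/10).round(2),'rotvec',(R*R0.inv()).as_rotvec().round(3))
E
python3 - <<'E'
from plan import *
e,R,s=now();print(e,np.linalg.det(Ct.as_matrix()),(R*Ct.inv()).as_euler('xyz',degrees=True))
tipnow();delta(6,40,18);delta(6,5,18);delta(6,100,18)
E
```

```text
[523.32322906 179.02909792 211.53292005] 0.9999999999999993 [ 0.0510836  -0.09337978 -7.90822011]
tip [ 47.4 378.8 113.7] top [184.7 345.2  77.2] cov rpy in seat [ -3.5  14.5 -13.8] F [ 0.2 -0.7 -2.8] w 12.99745341794698 t 5.0333
target (6, 40, 18) [ 520.6 -184.7  167.6] d cm [ -0.27 -36.37  -4.39] rotvec [-0.013 -0.575  0.226]
target (6, 5, 18) [ 529.6 -183.9  133.8] d cm [  0.63 -36.29  -7.77] rotvec [-0.013 -0.575  0.226]
target (6, 100, 18) [ 505.2 -186.2  225.6] d cm [ -1.82 -36.52   1.41] rotvec [-0.013 -0.575  0.226]
```

Call:
{"api": "servo_tool", "payload": {"increments": [{"dx": 0, "dy": -2.5, "dz": 2, "ax": 0, "ay": 0, "az": 0.03, "claw": 1}, {"dx": -0.3, "dy": -6, "dz": 3.5, "ax": 0, "ay": 0, "az": 0.06, "claw": 1}, {"dx": -0.6, "dy": -10, "dz": 4, "ax": 0, "ay": 0, "az": 0.09, "claw": 1}, {"dx": -0.8, "dy": -14, "dz": 4, "ax": 0, "ay": 0, "az": 0.12, "claw": 1}, {"dx": -1, "dy": -18, "dz": 4, "ax": 0, "ay": 0, "az": 0.15, "claw": 1}, {"dx": -1.2, "dy": -22, "dz": 4, "ax": 0, "ay": 0, "az": 0.18, "claw": 1}, {"dx": -1.4, "dy": -26, "dz": 4, "ax": 0, "ay": 0, "az": 0.21, "claw": 1}, {"dx": -1.6, "dy": -29, "dz": 4, "ax": 0, "ay": 0, "az": 0.226, "claw": 1}]}}

```text
clock: 5.7
eef_pos: [505.1, -114.8, 248.5]
tool_rot: [-1.57, -0.004, -3.055]
force: [0.4, -0.3, -1.6]
width: 12.9
```

Call:
{"api": "servo_tool", "payload": {"increments": [{"dx": 0, "dy": -2, "dz": 0, "ax": 0, "ay": -0.07, "az": 0, "claw": 1}, {"dx": 0, "dy": -4, "dz": 0, "ax": 0, "ay": -0.16, "az": 0, "claw": 1}, {"dx": 0, "dy": -6, "dz": 0, "ax": 0, "ay": -0.26, "az": 0, "claw": 1}, {"dx": 0, "dy": -7.3, "dz": 0, "ax": 0.02, "ay": -0.36, "az": 0, "claw": 1}, {"dx": 0, "dy": -7.5, "dz": -0.5, "ax": 0.04, "ay": -0.46, "az": 0, "claw": 1}, {"dx": 0, "dy": -7.5, "dz": -1, "ax": 0.05, "ay": -0.54, "az": 0, "claw": 1}, {"dx": 0, "dy": -7.5, "dz": -1.5, "ax": 0.05, "ay": -0.573, "az": 0, "claw": 1}, {"dx": 0, "dy": -7.5, "dz": -1.5, "ax": 0.05, "ay": -0.573, "az": 0, "claw": 1}]}}

```text
clock: 6.37
eef_pos: [505.9, -182.2, 243.7]
tool_rot: [-1.602, 0.514, -3.057]
force: [1.2, 1.4, -2.4]
width: 13.0
```

Run:
```python
from plan import *
import pickle
tipnow();delta(6,30,18)
for n in('top','scene','wrist'):
    im=cam(n,n+'6');pickle.dump(im,open(n+'6.pkl','wb'))
c=cv2.imread('pics/top6.png')[100:260,320:480];d=cv2.imread('pics/scene6.png')[180:310,210:340]
cv2.imwrite('pics/c6.png',cv2.hconcat([cv2.resize(c,(400,400)),cv2.resize(d,(400,400))]))
tipnow()
```

```text
tip [  9.8   4.8 121.3] top [151.2   3.6 157.8] cov rpy in seat [  1.6 -14.5  -0.5] F [ 1.2  1.4 -2.4] w 13.023674937229611 t 6.3667
target (6, 30, 18) [ 523.2 -184.5  158. ] d cm [ 1.73 -0.22 -8.57] rotvec [-0.021 -0.064 -0.006]
tip [ 10.9   5.3 121.6] top [152.3   4.2 157.9] cov rpy in seat [  1.6 -14.4  -0.4] F [ 0.9  0.  -1.4] w 13.053562783404743 t 6.5167
```

View pics/c6.png

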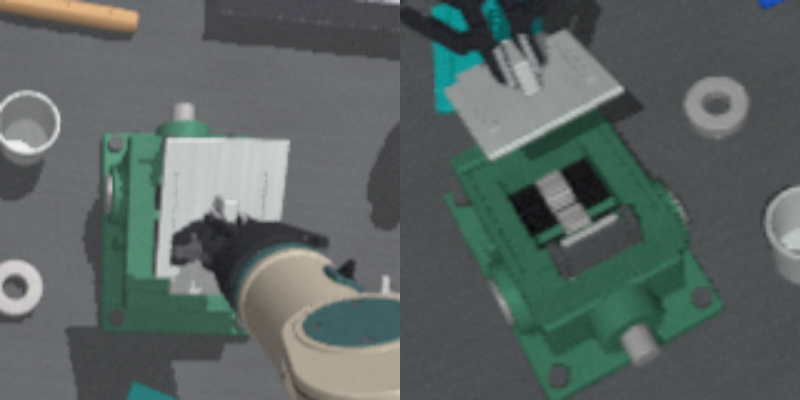

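View pics/wrist6.png

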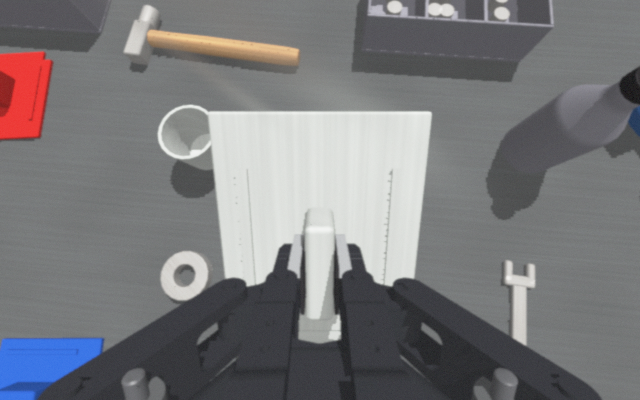

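Call:
{"api": "servo_tool", "payload": {"increments": [{"dx": 0.5, "dy": -0.1, "dz": -2, "ax": -0.02, "ay": -0.03, "az": 0, "claw": 1}, {"dx": 1, "dy": -0.2, "dz": -5, "ax": -0.02, "ay": -0.05, "az": 0, "claw": 1}, {"dx": 1.5, "dy": -0.2, "dz": -7.5, "ax": -0.02, "ay": -0.06, "az": 0, "claw": 1}, {"dx": 1.7, "dy": -0.2, "dz": -8.6, "ax": -0.02, "ay": -0.06, "az": 0, "claw": 1}, {"dx": 1.7, "dy": -0.2, "dz": -8.6, "ax": -0.02, "ay": -0.06, "az": 0, "claw": 1}, {"dx": 1.7, "dy": -0.2, "dz": -8.6, "ax": -0.02, "ay": -0.06, "az": 0, "claw": 1}]}}

```text
clock: 7.02
eef_pos: [537.5, -204.6, 203.3]
tool_rot: [-1.607, 0.521, -3.035]
force: [-0.3, 1.2, -2.1]
width: 12.9
```

Run:
```python
from plan import *
import pickle
tipnow();delta(6,5,18)
for n in('top','scene'):
    im=cam(n,n+'7');pickle.dump(im,open(n+'7.pkl','wb'))
c=cv2.imread('pics/top7.png')[130:250,340:460];d=cv2.imread('pics/scene7.png')[190:310,210:330]
cv2.imwrite('pics/c7.png',cv2.hconcat([cv2.resize(c,(400,400),interpolation=2),cv2.resize(d,(400,400),interpolation=2)]))
tipnow()
```

```text
tip [ 27.9 -21.7  74.3] top [169.  -20.1 111.7] cov rpy in seat [  2.3 -14.8   0.6] F [-0.3  1.2 -2.1] w 12.861219873293647 t 7.0167
target (6, 5, 18) [ 529.6 -183.9  133.8] d cm [-0.78  2.07 -6.94] rotvec [-0.025 -0.058 -0.031]
tip [ 27.8 -21.6  74.9] top [168.9 -20.  112.5] cov rpy in seat [  2.2 -14.9   0.6] F [-0.5 -0.7 -2.5] w 12.546674761379236 t 7.1167
```

View pics/c7.png

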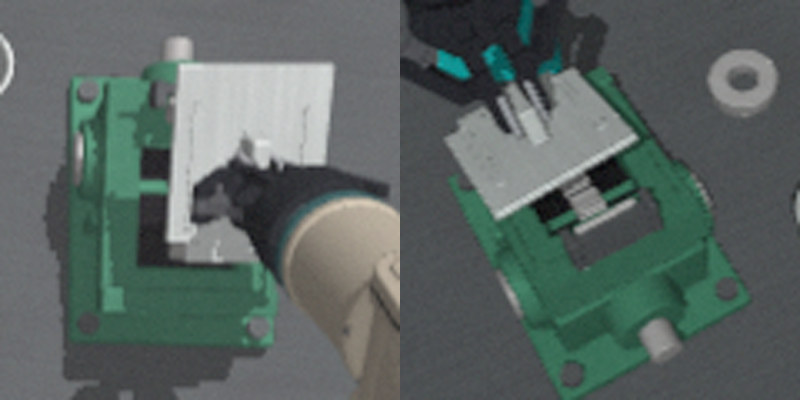

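Run:
```python
from plan import *
e,R,s=now();print(s['qpos'].round(3),e)
```

```text
[ 0.684  0.46  -0.242  2.165 -1.098  0.234  0.077] [ 537.21764749 -204.47385512  203.9674627 ]
```

```bash
cat > kin.py <<'E'
from plan import *
import itertools
from scipy.optimize import least_squares
LIM=np.array([[-3.06,3.06],[-.37,2.12],[-1.25,1.32],[.18,2.47],[-1.1,4.24],[.23,1.98],[-2.94,2.94]])
E
python3 - <<'E'
from kin import *
st=[([1.18,.628,.038,1.517,-.027,.996,-.02],[207.455,-616.02,231.313],[-1.5708,0,-2.817])]
e,R,s=now(); st.append((s['qpos'],e,s['tool_rot']))
q=st[1][0]
best=[]
for sg in itertools.product([1,-1],repeat=6):
    Rs_=[]
    for qq,_,r in st:
        sgn=[sg[0],1,sg[1],sg[2],sg[3],sg[4],sg[5]]
        Rm=Ro.identity()
        for i in range(7): Rm=Rm*Ro.from_rotvec(np.array([0,1.,0] if i%2 else [0,0,1.])*qq[i]*sgn[i])
        Rs_.append(Rm.inv()*Ro.from_euler('xyz',r))
    err=(Rs_[0].inv()*Rs_[1]).magnitude()
    best.append((err,sg,Rs_[0].as_matrix().round(2).tolist()))
best.sort(key=lambda b:b[0])
for b in best[:3]:print(b)
E
```

```text
(0.001401479705033305, (-1, -1, 1, -1, 1, -1), [[0.0, 0.0, -1.0], [-1.0, -0.0, -0.0], [-0.0, 1.0, 0.0]])
(0.1941354526643076, (-1, -1, 1, -1, 1, 1), [[0.04, 0.0, -1.0], [-1.0, -0.0, -0.04], [-0.0, 1.0, 0.0]])
(0.49639120321750096, (1, 1, 1, 1, 1, 1), [[0.61, 0.0, 0.8], [0.8, 0.0, -0.61], [-0.0, 1.0, -0.0]])
```

```bash
cat >> kin.py <<'E'
SG=np.array([-1,1,-1,1,-1,1,-1.])
TF=Ro.from_matrix([[0,0,-1],[-1,0,0],[0,1,0]])
def fk(q,L):
    Rm=Ro.identity();p=np.array([0,0,L[0]])
    for i in range(7):
        Rm=Rm*Ro.from_rotvec(np.array([0,1.,0] if i%2 else [0,0,1.])*q[i]*SG[i])
        if i==2: p=p+Rm.apply([0,0,L[1]])
        if i==4: p=p+Rm.apply([0,0,L[2]])
        if i==6: p=p+Rm.apply([0,0,L[3]])
    return p,Rm*TF
E
python3 - <<'E'
from kin import *
st=[([1.18,.628,.038,1.517,-.027,.996,-.02],[207.455,-616.02,231.313])]
e,R,s=now(); st.append((s['qpos'],e))
f=lambda L:np.concatenate([fk(q,L)[0]-p for q,p in st])
r=least_squares(f,[300,420,350,250]);print(r.x,r.fun.round(1))
L=r.x
np.save('L.npy',L)
rng=np.random.default_rng(0)
for xt,zt,th in[(6,5,18),(6,5,14),(6,5,12),(6,5,10),(-8,1,10),(-8,1,6),(6,40,12)]:
    p,R=target(xt,zt,th);bb=[]
    for k in range(12):
        q0=s['qpos'] if k==0 else np.clip(s['qpos']+rng.normal(size=7)*.5,LIM[:,0]+.01,LIM[:,1]-.01)
        q0=np.clip(q0,LIM[:,0]+.011,LIM[:,1]-.011)
        def g(q):
            a,b=fk(q,L);return np.concatenate([(a-p)/100,(b*R.inv()).as_rotvec()])
        r=least_squares(g,q0,bounds=(LIM[:,0]+.01,LIM[:,1]-.01))
        bb.append((r.cost,r.x))
    c=[b for b in bb if b[0]<1e-6]
    print((xt,zt,th),len(c), [b[1].round(2) for b in c[:3]], min(b[0] for b in bb))
E
```

```text
[241.52883916 602.55539392 358.25973112 307.10782079] [29.6  5.3 -3.7 -3.  10.8  3.7]
(6, 5, 18) 0 [] 0.01905191498681231
(6, 5, 14) 1 [array([ 1.05,  0.81, -1.04,  2.28,  1.89,  0.49, -2.93])] 3.2450131167218407e-17
(6, 5, 12) 1 [array([ 0.97,  0.74, -0.88,  2.25,  1.85,  0.36, -2.9 ])] 2.8573265128723834e-15
(6, 5, 10) 2 [array([ 1.07,  0.87, -1.16,  2.22,  1.65,  0.62, -2.7 ]), array([ 0.88,  0.69, -0.73,  2.22,  1.76,  0.25, -2.82])] 2.054012888622234e-18
(-8, 1, 10) 2 [array([ 0.91,  0.71, -0.76,  2.26,  1.88,  0.28, -2.93]), array([ 0.91,  0.71, -0.77,  2.26,  1.88,  0.29, -2.93])] 3.39378518297912e-17
(-8, 1, 6) 0 [] 0.0012563267817825574
(6, 40, 12) 1 [array([ 0.96,  0.63, -0.81,  2.23,  1.62,  0.24, -2.68])] 1.0024345912548048e-17
```

The arm hits joint limits (q5 at -1.098, q6 at 0.234) at this tool tilt, so it stopped short of the hover pose. I'll put the cover back on its free spot and regrip the rib with the tool pitched about 20° in the cover's frame, so the tool tilts less at the housing.

Call:
{"api": "servo_tool", "payload": {"increments": [{"dx": 0, "dy": 1, "dz": 2, "ax": 0, "ay": 0.1, "az": 0, "claw": 1}, {"dx": -0.5, "dy": 3, "dz": 4, "ax": 0, "ay": 0.2, "az": 0, "claw": 1}, {"dx": -1, "dy": 6, "dz": 4.5, "ax": 0, "ay": 0.3, "az": 0, "claw": 1}, {"dx": -1, "dy": 10, "dz": 4.5, "ax": 0, "ay": 0.4, "az": 0, "claw": 1}, {"dx": -1.2, "dy": 14, "dz": 4.5, "ax": 0, "ay": 0.5, "az": 0, "claw": 1}, {"dx": -1.2, "dy": 18, "dz": 4.5, "ax": 0, "ay": 0.5, "az": -0.05, "claw": 1}, {"dx": -1.2, "dy": 22, "dz": 4.5, "ax": 0, "ay": 0.5, "az": -0.1, "claw": 1}, {"dx": -1.2, "dy": 26, "dz": 4.5, "ax": 0, "ay": 0.5, "az": -0.15, "claw": 1}]}}

```text
clock: 7.78
eef_pos: [528.6, 10.6, 249.2]
tool_rot: [-1.616, 0.024, 3.088]
force: [1.4, 0.6, -1.7]
width: 12.7
```

Run:
```python
from plan import *
e,R,s=now();print(e,s['qpos'].round(3),s['force'])
# goal: level cover, yaw -8, TCP over old grasp
G=Ro.from_euler('z',-8,degrees=True)*Ct
print((np.array([524,178,60])-e)/10,(G*R.inv()).as_rotvec().round(3))
```

```text
[528.59184742  10.64075677 249.19809384] [-0.39   0.459  0.502  1.867 -0.344  0.87  -1.336] [ 1.40597276  0.64718079 -1.71677991]
[ -0.45918474  16.73592432 -18.91980938] [-0.043  0.029 -0.086]
```

Call:
{"api": "servo_tool", "payload": {"increments": [{"dx": 0, "dy": 3.5, "dz": -1, "ax": -0.02, "ay": 0.02, "az": -0.05, "claw": 1}, {"dx": -0.2, "dy": 7, "dz": -2, "ax": -0.04, "ay": 0.03, "az": -0.086, "claw": 1}, {"dx": -0.4, "dy": 10.5, "dz": -3, "ax": -0.043, "ay": 0.03, "az": -0.086, "claw": 1}, {"dx": -0.4, "dy": 14, "dz": -5, "ax": -0.043, "ay": 0.03, "az": -0.086, "claw": 1}, {"dx": -0.4, "dy": 16.7, "dz": -8, "ax": -0.043, "ay": 0.03, "az": -0.086, "claw": 1}, {"dx": -0.4, "dy": 16.7, "dz": -12, "ax": -0.043, "ay": 0.03, "az": -0.086, "claw": 1}, {"dx": -0.4, "dy": 16.7, "dz": -16, "ax": -0.043, "ay": 0.03, "az": -0.086, "claw": 1}, {"dx": -0.4, "dy": 16.7, "dz": -19, "ax": -0.043, "ay": 0.03, "az": -0.086, "claw": 1}]}}

```text
clock: 8.45
eef_pos: [520.6, 177.7, 56.0]
tool_rot: [-1.574, -0.005, 3.008]
force: [0.5, 0.7, -1.6]
width: 13.0
```

Run:
```python
from plan import *
im=cam('wrist','w8')
e,R,s=now();print(e,s['qpos'].round(3),s['force'])
G=Ro.from_euler('z',-8,degrees=True)*Ct
print((np.array([524,178,12])-e)/10,(G*R.inv()).as_rotvec().round(3))
```

```text
[517.55899156 176.20938987  51.43719822] [-0.6    0.785  0.352  1.941 -0.525  0.519 -1.583] [-0.6809992  -1.09020503 -5.75655419]
[ 0.64410084  0.17906101 -3.94371982] [-0.001 -0.012 -0.005]
```

View pics/w8.png

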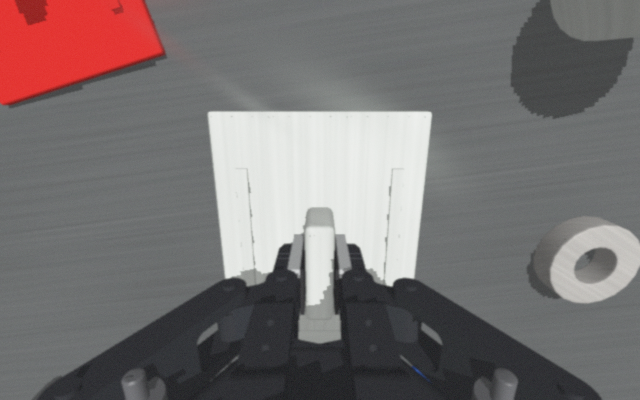

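Call:
{"api": "servo_tool", "payload": {"increments": [{"dx": 0.3, "dy": 0.1, "dz": -2, "ax": 0, "ay": -0.01, "az": 0, "claw": 1}, {"dx": 0.6, "dy": 0.2, "dz": -3.3, "ax": 0, "ay": -0.01, "az": 0, "claw": 1}, {"dx": 0.6, "dy": 0.2, "dz": -3.8, "ax": 0, "ay": -0.01, "az": 0, "claw": 1}, {"dx": 0.6, "dy": 0.2, "dz": -3.9, "ax": 0, "ay": -0.01, "az": 0, "claw": 1}, {"dx": 0.6, "dy": 0.2, "dz": -3.9, "ax": 0, "ay": -0.01, "az": 0, "claw": 1}]}}

```text
clock: 8.92
eef_pos: [529.0, 178.2, 19.9]
tool_rot: [-1.576, 0.007, 3.005]
force: [-0.3, -0.6, -1.4]
width: 12.7
```

Run:
```python
from plan import *
e,R,s=now();print(e,s['tool_rot'],s['force'])
```

```text
[528.960891   178.17135642  19.86926409] [-1.57593459  0.00748165  3.00490985] [-0.28452105 -0.56561281 -1.41235096]
```

Call:
{"api": "servo_tool", "payload": {"increments": [{"dx": 0, "dy": 0, "dz": -0.4, "ax": 0, "ay": 0, "az": 0, "claw": 1}, {"dx": 0, "dy": 0, "dz": -0.8, "ax": 0, "ay": 0, "az": 0, "claw": 1}, {"dx": 0, "dy": 0, "dz": -0.9, "ax": 0, "ay": 0, "az": 0, "claw": 1}, {"dx": 0, "dy": 0, "dz": -0.9, "ax": 0, "ay": 0, "az": 0, "claw": 1}]}}

```text
clock: 9.25
eef_pos: [529.6, 178.5, 12.1]
tool_rot: [-1.577, 0.009, 3.005]
force: [-1.9, -0.3, 12.7]
width: 13.4
```

Call:
{"api": "servo_tool", "payload": {"increments": [{"dx": 0, "dy": 0, "dz": 0.1, "ax": 0, "ay": 0, "az": 0, "claw": -0.3}, {"dx": 0, "dy": 0, "dz": 0.3, "ax": 0, "ay": 0, "az": 0, "claw": -0.3}, {"dx": 0, "dy": 0, "dz": 0.4, "ax": 0, "ay": 0, "az": 0, "claw": -0.3}, {"dx": 0, "dy": 0, "dz": 0.4, "ax": 0, "ay": 0, "az": 0, "claw": -0.3}, {"dx": -0.3, "dy": 0, "dz": 0.4, "ax": 0.016, "ay": 0.11, "az": 0, "claw": -0.3}, {"dx": -0.6, "dy": 0.1, "dz": 0.4, "ax": 0.032, "ay": 0.23, "az": 0, "claw": -0.3}, {"dx": -0.7, "dy": 0.1, "dz": 0.4, "ax": 0.048, "ay": 0.34, "az": 0, "claw": -0.3}, {"dx": -0.7, "dy": 0.1, "dz": 0.4, "ax": 0.048, "ay": 0.34, "az": 0, "claw": -0.3}]}}

```text
clock: 9.92
eef_pos: [525.4, 176.9, 12.6]
tool_rot: [-1.575, -0.336, 3.003]
force: [0.6, -0.6, -0.5]
width: 55.3
```

Run:
```python
from plan import *
import pickle
im=cam('wrist','w9');pickle.dump(im,open('w9.pkl','wb'))
e,R,s=now();print(e,s['tool_rot'],s['force'],s['width'])
a=R.apply([0,1,0]);print('approach',a,'grasp pt',e-19*a)
```

```text
[523.65313439 177.41355023  12.53217468] [-1.57537281 -0.33420473  3.00315645] [-1.28585244 -0.86085185 -0.59885324] 55.142212597937906
approach [-0.32424493  0.04979688 -0.94466158] grasp pt [529.81378804 176.46740958  30.48074467]
```

View pics/w9.png

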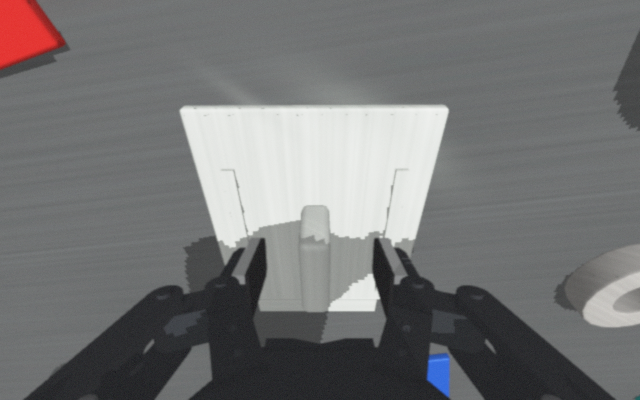

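Call:
{"api": "servo_tool", "payload": {"increments": [{"dx": 0, "dy": 0, "dz": 0, "ax": 0, "ay": 0, "az": 0, "claw": 1}, {"dx": 0, "dy": 0, "dz": 0, "ax": 0, "ay": 0, "az": 0, "claw": 1}, {"dx": 0, "dy": 0, "dz": 0, "ax": 0, "ay": 0, "az": 0, "claw": 1}, {"dx": 0, "dy": 0, "dz": 0, "ax": 0, "ay": 0, "az": 0, "claw": 1}, {"dx": 0, "dy": 0, "dz": 0, "ax": 0, "ay": 0, "az": 0, "claw": 1}, {"dx": 0, "dy": 0, "dz": 0, "ax": 0, "ay": 0, "az": 0, "claw": 1}, {"dx": 0, "dy": 0, "dz": 0, "ax": 0, "ay": 0, "az": 0, "claw": 1}]}}

```text
clock: 10.55
eef_pos: [520.6, 179.8, 14.6]
tool_rot: [-1.577, -0.338, 3.006]
force: [-3.2, 1.5, 6.1]
width: 12.9
```

Run:
```python
from plan import *
import pickle
im=cam('wrist','w10');pickle.dump(im,open('w10.pkl','wb'))
e,R,s=now();print(e,s['tool_rot'],s['force'],s['width'])
```

```text
[520.61127692 179.75938356  14.55786188] [-1.57745852 -0.33824761  3.0061129 ] [-2.34900947  0.41592319  6.52971288] 12.95693080843756
```

View pics/w10.png

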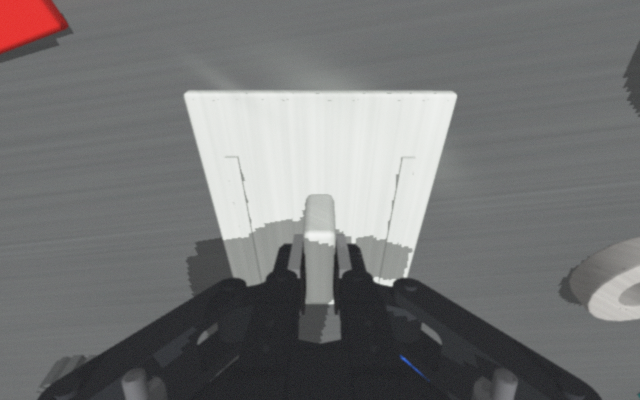

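Run:
```python
from plan import *
import pickle
im=pickle.load(open('w10.pkl','rb'))
c=im['color'][80:130,170:470,::-1];cv2.imwrite('pics/w10c.png',cv2.resize(c,None,fx=2.6,fy=5,interpolation=2))
for v,z in((92,0),(98,6)):
    A,B=onz(im,186,v,z),onz(im,456,v,z);print(A.round(1),B.round(1),np.linalg.norm(A-B),(A+B)/2,np.degrees(np.arctan2(*(A-B)[:2]*[-1,1])))
```

```text
[606.8 223.8   0. ] [591.8 113.2   0. ] 111.58155693124237 [599.30809157 168.48426501   0.        ] -7.746284758593163
[606.1 221.8   6. ] [591.6 115.3   6. ] 107.44213999629072 [598.84539356 168.54048708   6.        ] -7.739983427308018
```

View pics/w10c.png

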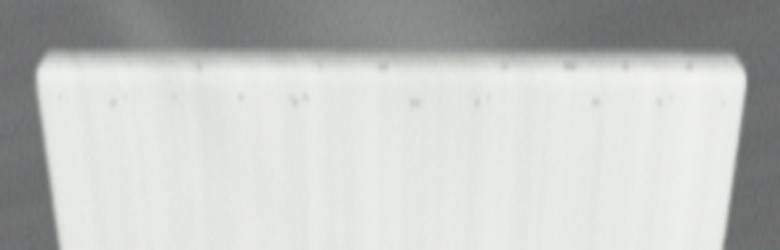

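```bash
cat >> plan.py <<'E'
T=np.array([-14.2,0.6,14.3])
Ct=Ro.from_euler('y',0.338)*Ct
E
python3 - <<'E'
from plan import *
e,R,s=now();Rc=R*Ct.inv();print(Rc.as_euler('xyz',degrees=True).round(2),s['qpos'].round(2))
tipnow();delta(6,100,18);delta(6,30,18);delta(6,5,18)
E
```

```text
[ 0.36  0.01 -7.89] [-0.47  0.97  0.32  1.65 -0.49  0.94 -1.59]
tip [ -0.8 377.7 -80.3] top [ 136.4  344.2 -117.1] cov rpy in seat [ -3.2  14.6 -13.7] F [-2.3  0.4  6.5] w 12.95693080843756 t 10.6
target (6, 100, 18) [ 498.  -186.3  224.5] d cm [ -2.26 -36.6   21.  ] rotvec [-0.019 -0.577  0.224]
target (6, 30, 18) [ 516.  -184.5  156.9] d cm [ -0.46 -36.43  14.23] rotvec [-0.019 -0.577  0.224]
target (6, 5, 18) [ 522.4 -183.9  132.8] d cm [  0.18 -36.37  11.82] rotvec [-0.019 -0.577  0.224]
```

Call:
{"api": "servo_tool", "payload": {"increments": [{"dx": 0, "dy": 0, "dz": 1, "ax": 0, "ay": 0, "az": 0, "claw": 1}, {"dx": 0, "dy": 0, "dz": 4, "ax": 0, "ay": 0, "az": 0, "claw": 1}, {"dx": 0, "dy": 0, "dz": 8, "ax": 0, "ay": 0, "az": 0, "claw": 1}, {"dx": 0, "dy": 0, "dz": 12, "ax": 0, "ay": 0, "az": 0, "claw": 1}, {"dx": 0, "dy": -1, "dz": 16, "ax": 0, "ay": 0, "az": 0, "claw": 1}, {"dx": -0.5, "dy": -3, "dz": 19, "ax": 0, "ay": -0.05, "az": 0.03, "claw": 1}, {"dx": -0.5, "dy": -6, "dz": 21, "ax": 0, "ay": -0.1, "az": 0.06, "claw": 1}, {"dx": -1, "dy": -9.5, "dz": 22, "ax": 0, "ay": -0.15, "az": 0.09, "claw": 1}]}}

```text
clock: 11.27
eef_pos: [514.1, 84.2, 236.9]
tool_rot: [-1.592, -0.178, 3.104]
force: [0.6, -1.1, -2.6]
width: 12.5
```

Call:
{"api": "servo_tool", "payload": {"increments": [{"dx": 0, "dy": -3.8, "dz": 0.5, "ax": 0, "ay": -0.05, "az": 0.03, "claw": 1}, {"dx": -0.3, "dy": -7.6, "dz": 0.5, "ax": 0, "ay": -0.1, "az": 0.06, "claw": 1}, {"dx": -0.5, "dy": -11.4, "dz": 0.5, "ax": 0, "ay": -0.15, "az": 0.09, "claw": 1}, {"dx": -0.8, "dy": -15.2, "dz": 0.5, "ax": 0, "ay": -0.2, "az": 0.11, "claw": 1}, {"dx": -1, "dy": -19, "dz": 0.5, "ax": 0, "ay": -0.25, "az": 0.13, "claw": 1}, {"dx": -1.2, "dy": -22.5, "dz": 0.5, "ax": 0, "ay": -0.3, "az": 0.13, "claw": 1}, {"dx": -1.2, "dy": -25.5, "dz": 0.5, "ax": 0, "ay": -0.35, "az": 0.13, "claw": 1}, {"dx": -1.2, "dy": -27, "dz": 0, "ax": 0, "ay": -0.4, "az": 0.13, "claw": 1}]}}

```text
clock: 11.93
eef_pos: [499.2, -192.0, 235.5]
tool_rot: [-1.575, 0.217, -3.057]
force: [0.9, 0.5, -2.5]
width: 13.1
```

Run:
```python
from plan import *
e,R,s=now();print(e,s['qpos'].round(2))
tipnow();delta(6,50,18);delta(6,30,18)
```

```text
[ 499.19399563 -192.01471789  235.5453305 ] [ 0.14  0.39  0.33  2.02 -0.43  0.6  -0.72]
tip [  8.8  -5.2 111.7] top [148.6  -6.6 153.9] cov rpy in seat [  0.1 -16.8  -0.6] F [ 0.9  0.5 -2.5] w 13.137264140003131 t 11.9333
target (6, 50, 18) [ 510.9 -185.   176.2] d cm [ 1.17  0.7  -5.93] rotvec [-0.003 -0.021  0.009]
target (6, 30, 18) [ 516.  -184.5  156.9] d cm [ 1.68  0.75 -7.86] rotvec [-0.003 -0.021  0.009]
```

Reachable now, with margins. I'll lower to 30 mm above the seat and look.

Call:
{"api": "servo_tool", "payload": {"increments": [{"dx": 0.5, "dy": 0.3, "dz": -2, "ax": 0, "ay": -0.02, "az": 0.01, "claw": 1}, {"dx": 1, "dy": 0.6, "dz": -5, "ax": 0, "ay": -0.02, "az": 0.01, "claw": 1}, {"dx": 1.5, "dy": 0.7, "dz": -7, "ax": 0, "ay": -0.02, "az": 0.01, "claw": 1}, {"dx": 1.7, "dy": 0.7, "dz": -7.8, "ax": 0, "ay": -0.02, "az": 0.01, "claw": 1}, {"dx": 1.7, "dy": 0.7, "dz": -7.8, "ax": 0, "ay": -0.02, "az": 0.01, "claw": 1}]}}

```text
clock: 12.35
eef_pos: [515.5, -179.0, 154.4]
tool_rot: [-1.58, 0.229, -3.042]
force: [0.6, -0.1, -2.1]
width: 13.1
```

```bash
cat > look.py <<'E'
import sys
from plan import *
k=sys.argv[1]
e,R,s=now();print(e.round(1),s['qpos'].round(2));tipnow()
cam('top','top'+k);cam('scene','scene'+k);cam('wrist','wr'+k)
c=cv2.imread(f'pics/top{k}.png')[130:250,340:460];d=cv2.imread(f'pics/scene{k}.png')[190:310,210:330]
cv2.imwrite(f'pics/c{k}.png',cv2.hconcat([cv2.resize(c,(400,400),interpolation=2),cv2.resize(d,(400,400),interpolation=2)]))
tipnow()
E
python3 look.py 11; python3 -c "
from plan import *
delta(6,5,18)"
```

```text
[ 515.5 -179.   154.4] [ 0.22  0.53  0.19  2.08 -0.56  0.4  -0.59]
tip [ 5.1  5.7 28. ] top [144.3   5.8  71.9] cov rpy in seat [  0.7 -17.5   0.1] F [ 0.6 -0.1 -2.1] w 13.144693314148892 t 12.35
tip [ 7.3  4.7 30. ] top [146.3   5.   74.6] cov rpy in seat [  0.5 -17.8   0.1] F [-0.9 -0.2 -2.1] w 13.111993331130654 t 12.5
target (6, 5, 18) [ 522.4 -183.9  132.8] d cm [ 0.54 -0.42 -2.43] rotvec [-0.006 -0.005 -0.007]
```

View pics/c11.png

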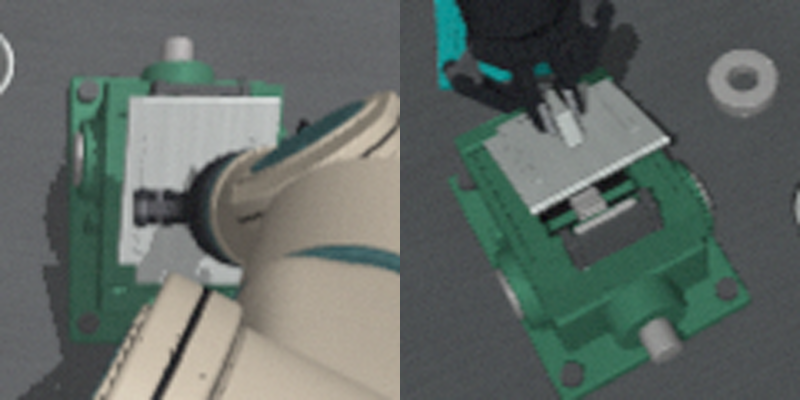

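View pics/wr11.png

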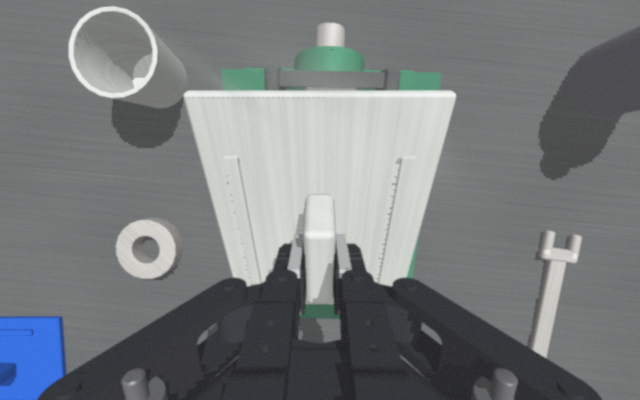

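The wrist view has the catch centred at about column 332 and the cover at 321, so the cover sits about 5 mm too far +y. That matches the pose readout. I'll correct it and lower.

Call:
{"api": "servo_tool", "payload": {"increments": [{"dx": 0.2, "dy": -0.4, "dz": -0.6, "ax": 0, "ay": 0, "az": 0, "claw": 1}, {"dx": 0.4, "dy": -0.5, "dz": -1.3, "ax": 0, "ay": 0, "az": 0, "claw": 1}, {"dx": 0.5, "dy": -0.5, "dz": -1.9, "ax": 0, "ay": 0, "az": 0, "claw": 1}, {"dx": 0.5, "dy": -0.5, "dz": -2.3, "ax": 0, "ay": 0, "az": 0, "claw": 1}, {"dx": 0.5, "dy": -0.5, "dz": -2.3, "ax": 0, "ay": 0, "az": 0, "claw": 1}, {"dx": 0.5, "dy": -0.5, "dz": -2.3, "ax": 0, "ay": 0, "az": 0, "claw": 1}]}}

```text
clock: 13.0
eef_pos: [521.2, -183.9, 132.5]
tool_rot: [-1.58, 0.231, -3.042]
force: [0.0, 0.1, -1.5]
width: 12.8
```

```bash
python3 look.py 12; python3 -c "
from plan import *
delta(6,0,18);delta(-6,0,16)"
```

```text
[ 521.2 -183.9  132.5] [ 0.26  0.57  0.15  2.08 -0.59  0.35 -0.55]
tip [4.5 0.2 5.5] top [143.6   0.5  49.7] cov rpy in seat [  0.6 -17.6   0.1] F [ 0.   0.1 -1.5] w 12.773753565048391 t 13.0
tip [ 5.1 -0.   5.9] top [144.2   0.3  50.2] cov rpy in seat [  0.6 -17.7   0.1] F [ 0.3 -0.5 -1.7] w 13.09224342157612 t 13.15
target (6, 0, 18) [ 523.7 -183.8  127.9] d cm [ 0.22  0.02 -0.52] rotvec [-0.007 -0.006 -0.007]
target (-6, 0, 16) [ 513.8 -184.8  123.1] d cm [-0.77 -0.07 -1.  ] rotvec [-0.011  0.029 -0.007]
```

View pics/c12.png

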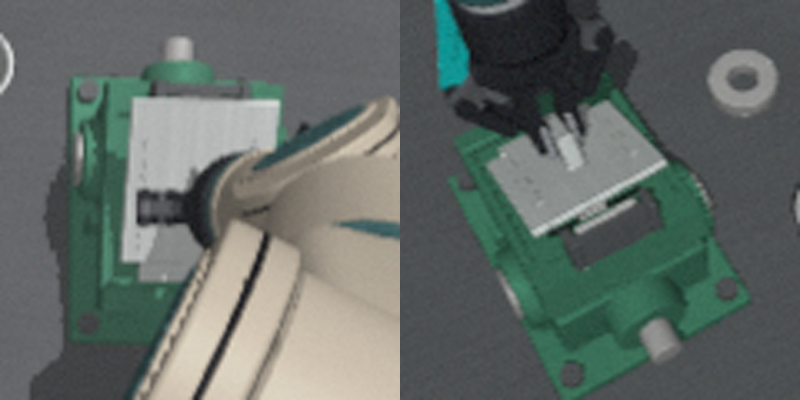

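View pics/wr12.png

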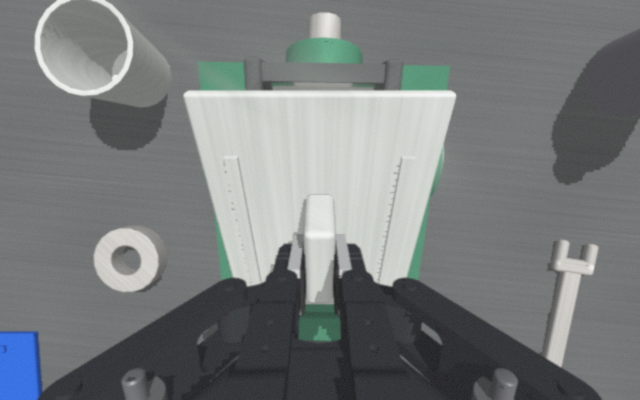

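The cover is centred over the housing, with its tip just above the seat in front of the ledge. I'll lower gently to contact.

Call:
{"api": "servo_tool", "payload": {"increments": [{"dx": 0.15, "dy": 0, "dz": -0.2, "ax": 0, "ay": 0, "az": 0, "claw": 1}, {"dx": 0.2, "dy": 0, "dz": -0.35, "ax": 0, "ay": 0, "az": 0, "claw": 1}, {"dx": 0.2, "dy": 0, "dz": -0.5, "ax": 0, "ay": 0, "az": 0, "claw": 1}, {"dx": 0.2, "dy": 0, "dz": -0.5, "ax": 0, "ay": 0, "az": 0, "claw": 1}]}}

```text
clock: 13.48
eef_pos: [523.7, -184.0, 127.8]
tool_rot: [-1.579, 0.232, -3.042]
force: [0.7, -0.3, -0.3]
width: 12.4
```

```bash
python3 -c "
from plan import *
tipnow();delta(6,0,18);delta(-6,1,14);delta(-10,1,11)"
```

```text
tip [ 5.7 -0.2  0.2] top [1.448e+02 1.000e-01 4.460e+01] cov rpy in seat [  0.6 -17.7   0.1] F [ 0.7 -0.3 -0.3] w 12.419167599401188 t 13.4833
target (6, 0, 18) [ 523.7 -183.8  127.9] d cm [0.01 0.02 0.01] rotvec [-0.007 -0.006 -0.008]
target (-6, 1, 14) [ 515.2 -184.6  122.3] d cm [-0.85 -0.06 -0.55] rotvec [-0.014  0.063 -0.007]
target (-10, 1, 11) [ 513.6 -184.8  118.5] d cm [-1.01 -0.08 -0.93] rotvec [-0.019  0.115 -0.007]
```

Call:
{"api": "servo_tool", "payload": {"increments": [{"dx": 0.03, "dy": 0, "dz": -0.1, "ax": 0, "ay": 0, "az": 0, "claw": 1}, {"dx": 0.05, "dy": 0, "dz": -0.2, "ax": 0, "ay": 0, "az": 0, "claw": 1}, {"dx": 0.05, "dy": 0, "dz": -0.2, "ax": 0, "ay": 0, "az": 0, "claw": 1}]}}

```text
clock: 13.73
eef_pos: [524.7, -183.9, 126.9]
tool_rot: [-1.579, 0.234, -3.042]
force: [-2.3, 1.7, 8.5]
width: 12.4
```

Call:
{"api": "servo_tool", "payload": {"increments": [{"dx": -0.05, "dy": 0, "dz": 0.15, "ax": 0, "ay": 0, "az": 0, "claw": 1}, {"dx": -0.2, "dy": 0, "dz": 0.08, "ax": 0, "ay": 0.01, "az": 0, "claw": 1}, {"dx": -0.4, "dy": 0, "dz": -0.05, "ax": 0, "ay": 0.025, "az": 0, "claw": 1}, {"dx": -0.6, "dy": 0, "dz": -0.18, "ax": -0.01, "ay": 0.04, "az": 0, "claw": 1}, {"dx": -0.8, "dy": 0, "dz": -0.3, "ax": -0.01, "ay": 0.055, "az": 0, "claw": 1}, {"dx": -0.9, "dy": -0.05, "dz": -0.35, "ax": -0.01, "ay": 0.063, "az": 0, "claw": 1}, {"dx": -0.9, "dy": -0.05, "dz": -0.35, "ax": -0.01, "ay": 0.063, "az": 0, "claw": 1}]}}

```text
clock: 14.32
eef_pos: [515.1, -184.4, 122.1]
tool_rot: [-1.575, 0.168, -3.04]
force: [-0.4, 0.0, -1.2]
width: 13.2
```

```bash
python3 look.py 13; python3 -c "
from plan import *
tipnow();delta(-10,1,11);delta(-13,1,10)"
```

```text
[ 515.1 -184.4  122.1] [ 0.19  0.6   0.23  2.05 -0.55  0.41 -0.61]
tip [-6.1  0.   0.8] top [135.6   0.7  36.1] cov rpy in seat [  0.4 -14.    0.3] F [-0.4  0.  -1.2] w 13.16580609197627 t 14.3167
tip [-6.2 -0.1  1.1] top [135.5   0.5  36.4] cov rpy in seat [  0.4 -14.    0.2] F [ 0.  -0.1 -1.7] w 12.791003519028704 t 14.4667
tip [-6.2 -0.1  1.1] top [135.5   0.5  36.4] cov rpy in seat [  0.4 -14.    0.2] F [ 0.  -0.1 -1.7] w 12.791003519028704 t 14.4667
target (-10, 1, 11) [ 513.6 -184.8  118.5] d cm [-0.14 -0.02 -0.38] rotvec [-0.01   0.052 -0.007]
target (-13, 1, 10) [ 511.4 -185.   116.8] d cm [-0.35 -0.04 -0.56] rotvec [-0.011  0.069 -0.007]
```

View pics/c13.png

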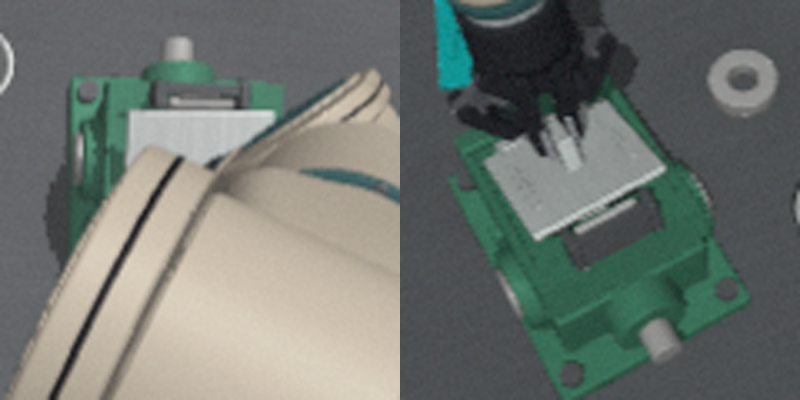

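Call:
{"api": "servo_tool", "payload": {"increments": [{"dx": -0.07, "dy": 0, "dz": -0.15, "ax": 0, "ay": 0.02, "az": 0, "claw": 1}, {"dx": -0.14, "dy": 0, "dz": -0.35, "ax": -0.01, "ay": 0.05, "az": 0, "claw": 1}, {"dx": -0.25, "dy": 0, "dz": -0.46, "ax": -0.01, "ay": 0.06, "az": 0, "claw": 1}, {"dx": -0.35, "dy": 0, "dz": -0.55, "ax": -0.01, "ay": 0.07, "az": 0, "claw": 1}, {"dx": -0.35, "dy": 0, "dz": -0.55, "ax": -0.01, "ay": 0.07, "az": 0, "claw": 1}, {"dx": -0.35, "dy": 0, "dz": -0.55, "ax": -0.01, "ay": 0.07, "az": 0, "claw": 1}]}}

```text
clock: 14.97
eef_pos: [511.2, -184.6, 116.8]
tool_rot: [-1.573, 0.098, -3.041]
force: [-0.5, -0.0, -2.2]
width: 12.9
```

```bash
python3 look.py 14; python3 -c "
from plan import *
delta(-13,0.5,8.5);delta(-15,1,8.5)"
```

```text
[ 511.2 -184.6  116.8] [ 0.12  0.63  0.31  2.01 -0.49  0.49 -0.68]
tip [-13.1   0.1   1.1] top [130.7   0.9  26.4] cov rpy in seat [  0.2 -10.    0.3] F [-0.5 -0.  -2.2] w 12.93952570788593 t 14.9667
tip [-13.1   0.    1.3] top [130.7   0.8  26.6] cov rpy in seat [  0.2 -10.    0.3] F [ 1.1 -0.3 -1.5] w 12.727467344232418 t 15.1167
target (-13, 0.5, 8.5) [ 512.6 -184.9  114.9] d cm [ 0.14 -0.02 -0.22] rotvec [-0.004  0.026 -0.006]
target (-15, 1, 8.5) [ 510.6 -185.1  114.8] d cm [-0.07 -0.04 -0.22] rotvec [-0.004  0.026 -0.006]
```

View pics/c14.png

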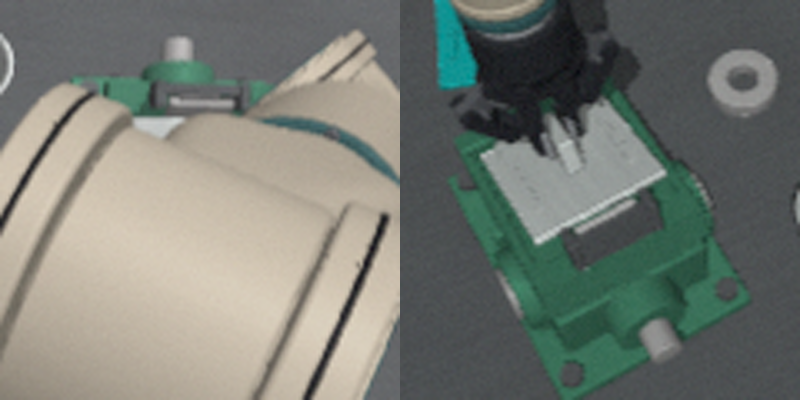

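View pics/wr14.png

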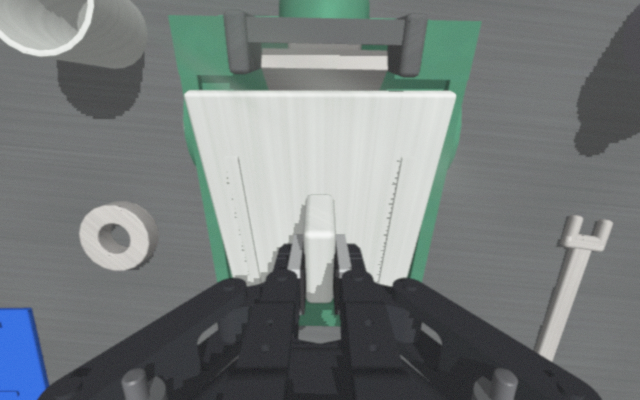

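Call:
{"api": "servo_tool", "payload": {"increments": [{"dx": -0.1, "dy": 0, "dz": -0.05, "ax": 0, "ay": 0, "az": 0, "claw": 1}, {"dx": -0.2, "dy": 0, "dz": -0.08, "ax": 0, "ay": 0, "az": 0, "claw": 1}, {"dx": -0.2, "dy": 0, "dz": -0.08, "ax": 0, "ay": 0, "az": 0, "claw": 1}]}}

```text
clock: 15.37
eef_pos: [509.4, -184.7, 116.2]
tool_rot: [-1.572, 0.098, -3.041]
force: [0.6, -0.3, -2.5]
width: 12.7
```

Call:
{"api": "servo_tool", "payload": {"increments": [{"dx": 0.05, "dy": 0, "dz": -0.06, "ax": 0, "ay": 0.01, "az": 0, "claw": 1}, {"dx": 0.1, "dy": 0, "dz": -0.12, "ax": 0, "ay": 0.02, "az": 0, "claw": 1}, {"dx": 0.15, "dy": 0, "dz": -0.2, "ax": 0, "ay": 0.035, "az": 0, "claw": 1}, {"dx": 0.15, "dy": 0, "dz": -0.2, "ax": 0, "ay": 0.035, "az": 0, "claw": 1}]}}

```text
clock: 15.7
eef_pos: [511.2, -184.4, 113.8]
tool_rot: [-1.576, 0.061, -3.04]
force: [-0.6, -0.3, -1.6]
width: 13.0
```

```bash
python3 look.py 15
```

```text
[ 511.2 -184.4  113.8] [ 0.09  0.65  0.34  1.98 -0.47  0.53 -0.7 ]
tip [-14.8   0.3   0.5] top [129.8   1.   20.5] cov rpy in seat [ 0.4 -7.9  0.3] F [-0.6 -0.3 -1.6] w 12.966755915631941 t 15.7
tip [-15.    0.4   0.6] top [129.6   1.1  20.8] cov rpy in seat [ 0.4 -8.   0.3] F [-0.4 -0.  -1.6] w 12.837577115532785 t 15.85
```

View pics/wr15.png

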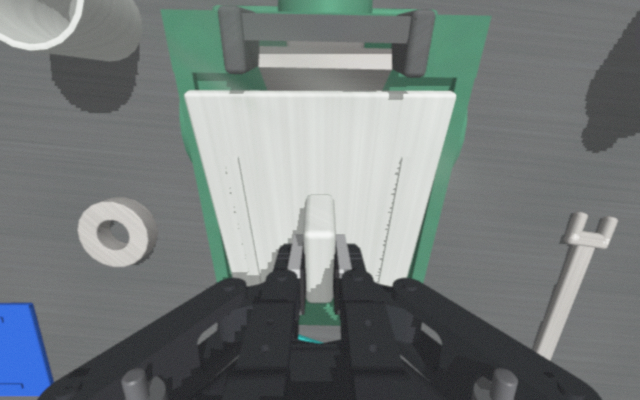

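```bash
python3 -c "
from plan import *
delta(-15,.5,6);delta(-15,.5,5)"
```

```text
target (-15, 0.5, 6) [ 512.4 -184.9  111.9] d cm [ 0.14 -0.05 -0.21] rotvec [-0.008  0.034 -0.007]
target (-15, 0.5, 5) [ 513.  -184.8  110.9] d cm [ 0.2  -0.04 -0.31] rotvec [-0.01   0.051 -0.007]
```

Call:
{"api": "servo_tool", "payload": {"increments": [{"dx": 0.07, "dy": 0, "dz": -0.1, "ax": 0, "ay": 0.017, "az": 0, "claw": 1}, {"dx": 0.14, "dy": 0, "dz": -0.2, "ax": -0.005, "ay": 0.034, "az": 0, "claw": 1}, {"dx": 0.14, "dy": 0, "dz": -0.2, "ax": -0.005, "ay": 0.034, "az": 0, "claw": 1}]}}

```text
clock: 16.1
eef_pos: [510.9, -184.7, 112.4]
tool_rot: [-1.575, 0.024, -3.041]
force: [-5.8, -0.1, 6.1]
width: 13.0
```

The plate is touching the nose (about 8 N, back and up), so I'll release and lift away.

Call:
{"api": "servo_tool", "payload": {"increments": [{"dx": 0, "dy": 0, "dz": 0, "ax": 0, "ay": 0, "az": 0, "claw": -0.2}, {"dx": 0, "dy": 0, "dz": 0, "ax": 0, "ay": 0, "az": 0, "claw": -0.2}, {"dx": 0, "dy": 0, "dz": 0, "ax": 0, "ay": 0, "az": 0, "claw": -0.2}, {"dx": 0, "dy": 0, "dz": 0, "ax": 0, "ay": 0, "az": 0, "claw": -0.2}, {"dx": 0, "dy": 0, "dz": 0.5, "ax": 0, "ay": 0, "az": 0, "claw": -0.2}, {"dx": 0, "dy": 0, "dz": 2, "ax": 0, "ay": 0, "az": 0, "claw": -0.2}, {"dx": 0, "dy": 0, "dz": 5, "ax": 0, "ay": 0, "az": 0, "claw": -0.2}, {"dx": 0, "dy": 0, "dz": 8, "ax": 0, "ay": 0, "az": 0, "claw": -0.2}]}}

```text
clock: 16.77
eef_pos: [511.6, -184.3, 192.6]
tool_rot: [-1.575, 0.026, -3.041]
force: [0.7, -0.4, 0.2]
width: 51.6
```

```bash
python3 look.py 16
python3 - <<'E'
from h import *
import pickle
E
```

```text
[ 511.6 -184.3  192.6] [ 0.    0.55  0.45  1.89 -0.37  0.76 -0.81]
tip [ 5.2  0.4 78.8] top [150.4   1.   93.8] cov rpy in seat [ 0.3 -5.9  0.2] F [ 0.7 -0.4  0.2] w 51.647916905200226 t 16.7667
tip [ 8.2 -0.8 79.7] top [153.3   0.   95.7] cov rpy in seat [ 0.2 -6.3  0.3] F [-0.3 -0.3  0.2] w 51.38998431311129 t 16.9167
```

View pics/wr16.png

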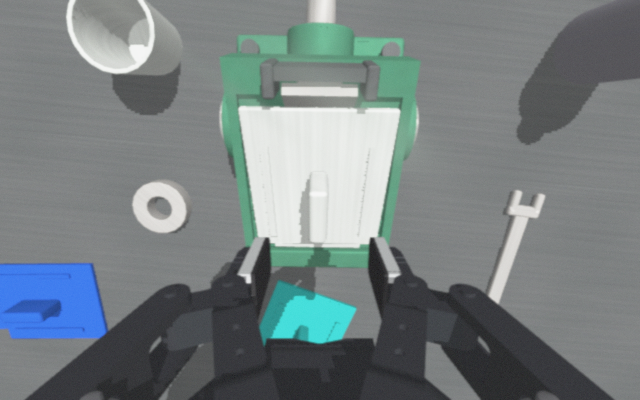

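View pics/c16.png

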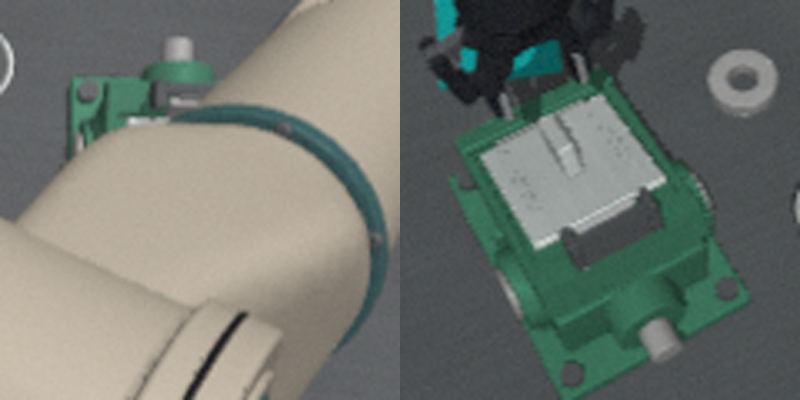

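The cover is hooked: the ledge strip hides its lip and its top edge rests on the nose. Next I'll shut the fingers and push at about seat x = 105.

```bash
cat > push.py <<'E'
from plan import *
e,R,s=now();ap=R.apply([0,1,0])
G=Rs*Ro.from_matrix(np.array([[-1,0,0],[0,0,-1],[0,-1,0]],float).T)
print('seat TCP',Rs.inv().apply(e-O).round(1),'F seat',Rs.inv().apply(s['force']).round(1),s['clock'])
for z in(60,35,20,6,0):
    p=O+Rs.apply([105,0,z]);print(z,((p-e)/10).round(2),(G*R.inv()).as_rotvec().round(3))
E
python3 push.py
```

```text
seat TCP [7.300e+01 1.000e-01 1.012e+02] F seat [-0.3 -0.2  0.3] 16.9167
60 [ 4.14  0.38 -3.16] [ 0.021 -0.227 -0.007]
35 [ 4.78  0.44 -5.57] [ 0.021 -0.227 -0.007]
20 [ 5.17  0.48 -7.02] [ 0.021 -0.227 -0.007]
6 [ 5.53  0.51 -8.37] [ 0.021 -0.227 -0.007]
0 [ 5.69  0.53 -8.95] [ 0.021 -0.227 -0.007]
```

Call:
{"api": "servo_tool", "payload": {"increments": [{"dx": 1.5, "dy": 0.1, "dz": 1, "ax": 0, "ay": -0.05, "az": 0, "claw": 1}, {"dx": 3, "dy": 0.3, "dz": 1, "ax": 0.01, "ay": -0.12, "az": 0, "claw": 1}, {"dx": 4, "dy": 0.4, "dz": 1, "ax": 0.02, "ay": -0.2, "az": 0, "claw": 1}, {"dx": 4.1, "dy": 0.4, "dz": 0, "ax": 0.02, "ay": -0.23, "az": 0, "claw": 1}, {"dx": 4.1, "dy": 0.4, "dz": -1.5, "ax": 0.02, "ay": -0.23, "az": 0, "claw": 1}, {"dx": 4.1, "dy": 0.4, "dz": -2.5, "ax": 0.02, "ay": -0.23, "az": 0, "claw": 1}, {"dx": 4.1, "dy": 0.4, "dz": -3.2, "ax": 0.02, "ay": -0.23, "az": 0, "claw": 1}, {"dx": 4.1, "dy": 0.4, "dz": -3.2, "ax": 0.02, "ay": -0.23, "az": 0, "claw": 1}]}}

```text
clock: 17.58
eef_pos: [552.4, -180.0, 158.1]
tool_rot: [-1.573, 0.256, -3.041]
force: [0.3, 0.5, 0.2]
width: -0.1
```

```bash
python3 push.py;python3 look.py 17
```

```text
seat TCP [100.8   1.7  55.9] F seat [0.4 0.5 0.1] 17.5833
60 [ 0.31 -0.14  0.5 ] [-0.002 -0.006 -0.007]
35 [ 0.96 -0.08 -1.91] [-0.002 -0.006 -0.007]
20 [ 1.34 -0.04 -3.36] [-0.002 -0.006 -0.007]
6 [ 1.7  -0.01 -4.71] [-0.002 -0.006 -0.007]
0 [ 1.86  0.01 -5.29] [-0.002 -0.006 -0.007]
[ 552.4 -180.   158.1] [ 0.17  0.55  0.23  2.02 -0.61  0.42 -0.57]
tip [42.4  0.9 20.6] top [180.4   1.6  68.2] cov rpy in seat [  0.2 -19.1   0.3] F [0.3 0.5 0.2] w -0.1420002178233459 t 17.5833
tip [44.4 -0.  22.1] top [182.2   0.9  70.3] cov rpy in seat [  0.1 -19.3   0.4] F [ 1.1  0.  -0.1] w 0.3899688361451831 t 17.7333
```

View pics/wr17.png

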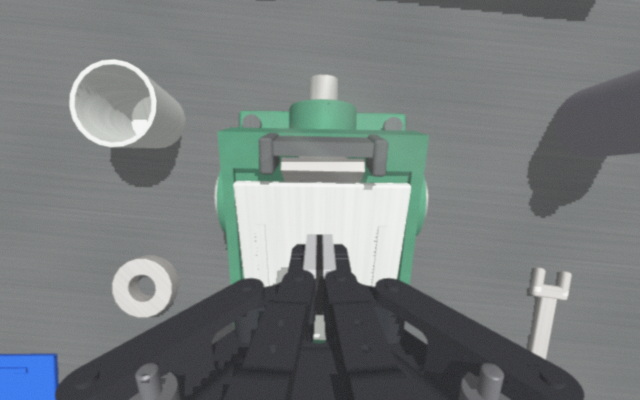

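View pics/c17.png

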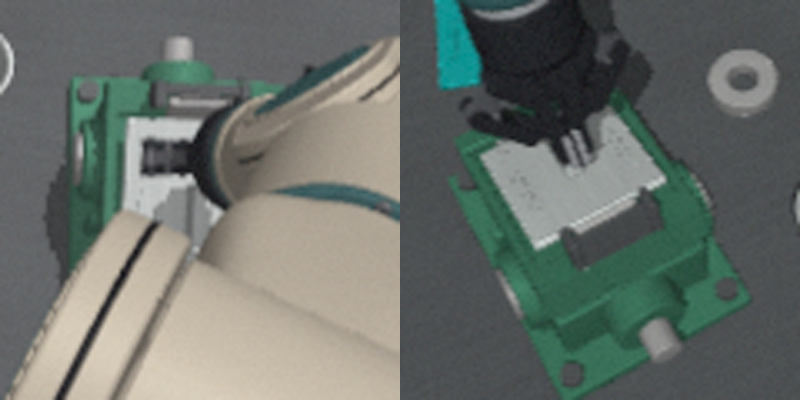

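Call:
{"api": "servo_tool", "payload": {"increments": [{"dx": 0.6, "dy": 0, "dz": -0.8, "ax": 0, "ay": 0, "az": 0, "claw": 1}, {"dx": 1, "dy": 0, "dz": -1.6, "ax": 0, "ay": 0, "az": 0, "claw": 1}, {"dx": 1.1, "dy": 0, "dz": -2.2, "ax": 0, "ay": 0, "az": 0, "claw": 1}, {"dx": 1.1, "dy": 0, "dz": -2.2, "ax": 0, "ay": 0, "az": 0, "claw": 1}]}}

```text
clock: 18.07
eef_pos: [564.1, -179.8, 136.5]
tool_rot: [-1.572, 0.258, -3.04]
force: [0.2, -0.1, -1.0]
width: 0.1
```

```bash
python3 push.py
```

```text
seat TCP [106.5   0.8  32. ] F seat [-0.1 -0.1 -1. ] 18.0667
60 [-0.86 -0.16  2.67] [-0.001 -0.004 -0.008]
35 [-0.22 -0.1   0.25] [-0.001 -0.004 -0.008]
20 [ 0.17 -0.06 -1.2 ] [-0.001 -0.004 -0.008]
6 [ 0.53 -0.03 -2.55] [-0.001 -0.004 -0.008]
0 [ 0.68 -0.01 -3.13] [-0.001 -0.004 -0.008]
```

Now push down along the seat normal, in small rows.

Call:
{"api": "servo_tool", "payload": {"increments": [{"dx": 0.1, "dy": 0, "dz": -0.5, "ax": 0, "ay": 0, "az": 0, "claw": 1}, {"dx": 0.2, "dy": 0, "dz": -0.9, "ax": 0, "ay": 0, "az": 0, "claw": 1}, {"dx": 0.3, "dy": 0, "dz": -1.3, "ax": 0, "ay": 0, "az": 0, "claw": 1}, {"dx": 0.4, "dy": 0, "dz": -1.7, "ax": 0, "ay": 0, "az": 0, "claw": 1}, {"dx": 0.4, "dy": 0, "dz": -1.7, "ax": 0, "ay": 0, "az": 0, "claw": 1}]}}

```text
clock: 18.48
eef_pos: [568.7, -180.8, 121.4]
tool_rot: [-1.571, 0.261, -3.041]
force: [-0.2, 0.3, 0.4]
width: -0.2
```

```bash
python3 push.py
```

```text
seat TCP [106.9  -0.6  16.3] F seat [-0.1  0.3  0.4] 18.4833
60 [-1.32 -0.06  4.17] [-0.    -0.001 -0.007]
35 [-0.67  0.    1.76] [-0.    -0.001 -0.007]
20 [-0.28  0.04  0.31] [-0.    -0.001 -0.007]
6 [ 0.08  0.07 -1.05] [-0.    -0.001 -0.007]
0 [ 0.23  0.09 -1.63] [-0.    -0.001 -0.007]
```

Call:
{"api": "servo_tool", "payload": {"increments": [{"dx": 0.05, "dy": 0, "dz": -0.2, "ax": 0, "ay": 0, "az": 0, "claw": 1}, {"dx": 0.1, "dy": 0, "dz": -0.4, "ax": 0, "ay": 0, "az": 0, "claw": 1}, {"dx": 0.15, "dy": 0, "dz": -0.6, "ax": 0, "ay": 0, "az": 0, "claw": 1}, {"dx": 0.2, "dy": 0, "dz": -0.8, "ax": 0, "ay": 0, "az": 0, "claw": 1}, {"dx": 0.2, "dy": 0, "dz": -0.8, "ax": 0, "ay": 0, "az": 0, "claw": 1}]}}

```text
clock: 18.9
eef_pos: [570.0, -180.4, 112.4]
tool_rot: [-1.572, 0.259, -3.04]
force: [0.4, 0.6, 0.6]
width: -0.1
```

```bash
python3 push.py
```

```text
seat TCP [105.9  -0.3   7.2] F seat [0.5 0.5 0.4] 18.9
60 [-1.45 -0.1   5.07] [-0.    -0.003 -0.007]
35 [-0.81 -0.04  2.66] [-0.    -0.003 -0.007]
20 [-0.42 -0.01  1.21] [-0.    -0.003 -0.007]
6 [-0.06  0.03 -0.14] [-0.    -0.003 -0.007]
0 [ 0.09  0.04 -0.72] [-0.    -0.003 -0.007]
```

```bash
python3 look.py 18
```

```text
[ 570.  -180.4  112.4] [ 0.22  0.64  0.15  2.01 -0.66  0.33 -0.52]
tip [ 47.6  -1.2 -28.2] top [185.4  -0.4  19.7] cov rpy in seat [  0.2 -19.2   0.3] F [0.4 0.6 0.6] w -0.05221060136491551 t 18.9
tip [ 47.7  -1.4 -27.9] top [185.5  -0.6  20.1] cov rpy in seat [  0.1 -19.2   0.3] F [0.9 0.7 0.7] w 0.16045870582302624 t 19.05
```

View pics/wr18.png

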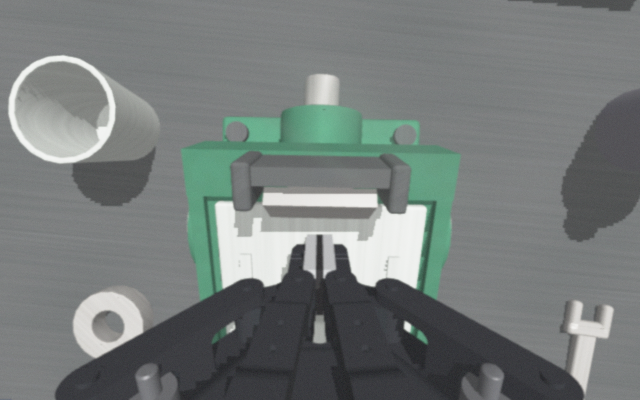

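View pics/c18.png

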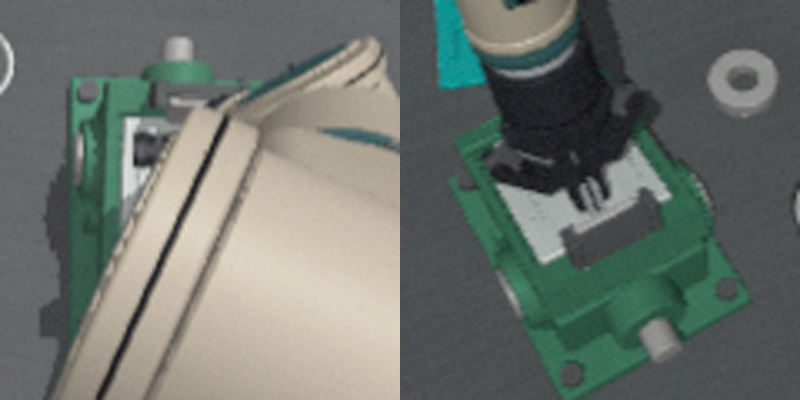

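The nose (rows 190–207) now lies over the plate's top edge, so the catch seems to have snapped during the push. I'll press a little more to make sure it's seated.

Call:
{"api": "servo_tool", "payload": {"increments": [{"dx": 0.03, "dy": 0, "dz": -0.15, "ax": 0, "ay": 0, "az": 0, "claw": 1}, {"dx": 0.06, "dy": 0, "dz": -0.3, "ax": 0, "ay": 0, "az": 0, "claw": 1}, {"dx": 0.08, "dy": 0, "dz": -0.4, "ax": 0, "ay": 0, "az": 0, "claw": 1}, {"dx": 0.08, "dy": 0, "dz": -0.4, "ax": 0, "ay": 0, "az": 0, "claw": 1}]}}

```text
clock: 19.38
eef_pos: [570.6, -180.7, 111.6]
tool_rot: [-1.572, 0.261, -3.041]
force: [-10.3, 1.0, 25.8]
width: -0.1
```

```bash
python3 push.py
```

```text
seat TCP [106.3  -0.7   6.3] F seat [-3.1  2.  27.5] 19.3833
60 [-1.51 -0.07  5.15] [-0.001 -0.001 -0.007]
35 [-0.87 -0.01  2.74] [-0.001 -0.001 -0.007]
20 [-0.48  0.02  1.29] [-0.001 -0.001 -0.007]
6 [-0.12  0.06 -0.06] [-0.001 -0.001 -0.007]
0 [ 0.03  0.07 -0.64] [-0.001 -0.001 -0.007]
```

It's solid at 6.3 mm above the seat under 27 N, which is the 6 mm plate thickness, so the cover is flush. I'll retreat and check.

Call:
{"api": "servo_tool", "payload": {"increments": [{"dx": -0.2, "dy": 0, "dz": 0.8, "ax": 0, "ay": 0, "az": 0, "claw": 1}, {"dx": -0.8, "dy": 0, "dz": 3, "ax": 0, "ay": 0, "az": 0, "claw": 1}, {"dx": -2, "dy": 0, "dz": 6, "ax": 0, "ay": 0.05, "az": 0, "claw": 1}, {"dx": -4, "dy": 0, "dz": 9, "ax": 0, "ay": 0.1, "az": 0, "claw": 1}, {"dx": -5.5, "dy": 3, "dz": 11.5, "ax": 0, "ay": 0.2, "az": 0, "claw": 1}, {"dx": -7, "dy": 6, "dz": 13, "ax": 0, "ay": 0.26, "az": 0, "claw": 1}, {"dx": -7, "dy": 8, "dz": 14, "ax": 0, "ay": 0.26, "az": 0, "claw": 1}, {"dx": -7, "dy": 8, "dz": 14, "ax": 0, "ay": 0.26, "az": 0, "claw": 1}]}}

```text
clock: 20.05
eef_pos: [502.9, -95.2, 250.8]
tool_rot: [-1.6, 0.004, -3.036]
force: [-0.5, 0.4, -1.0]
width: 0.0
```

Run:
```python
from h import *
import pickle
s=read_state();print(s['eef_pos'],s['force'],s['clock'])
for n in('wrist','scene','top'):
    im=cam(n,n+'20');pickle.dump(im,open(n+'20.pkl','wb'))
d=cv2.imread('pics/scene20.png')[190:310,210:330];cv2.imwrite('pics/c20.png',cv2.resize(d,(560,560),interpolation=2))
```

```text
[502.93026302 -95.19041637 250.772161  ] [-0.53795767  0.36795909 -0.99704365] 20.05
```

View pics/wrist20.png

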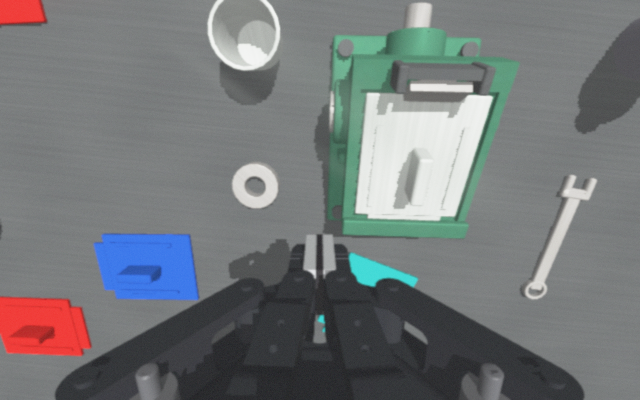

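View pics/c20.png

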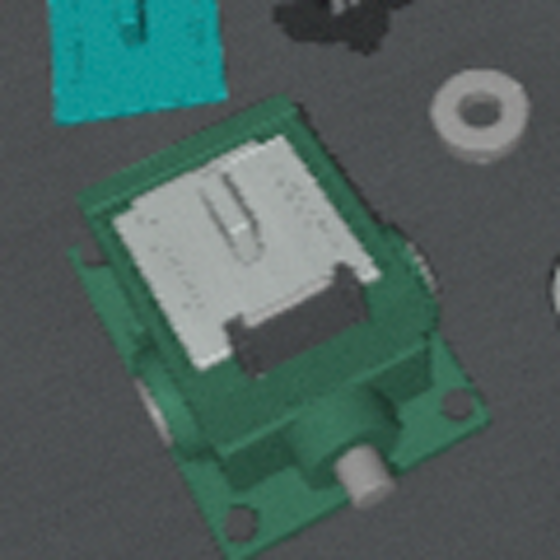

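Run:
```python
from plan import *
import pickle
im=pickle.load(open('wrist20.pkl','rb'))
c=im['color'][50:250,320:530,::-1];cv2.imwrite('pics/w20c.png',cv2.resize(c,None,fx=2.8,fy=2.8,interpolation=2))
n=Rs.apply([0,0,1])
for nm,(u,v),z in(('top left',(365,94),6),('top right',(494,96),6),('low left',(358,213),6),('low right',(460,214.5),6),('ledge fL',(344,222),17),('ledge fR',(466,224),17),('ledge bL',(343,235),17)):
    o,d=ray(im,u,v);P0=O+n*z;X=o+d*((P0-o)@n)/(d@n);print(nm,Rs.inv().apply(X-O).round(1))
```

```text
top left [131.1  55.3   6. ]
top right [130.7 -56.5   6. ]
low left [ 2.9 52.   6. ]
low right [  3.7 -59.4   6. ]
ledge fL [-1.6 67.7 17. ]
ledge fR [ -0.8 -62.9  17. ]
ledge bL [-19.8  67.9  17. ]
```

View pics/w20c.png

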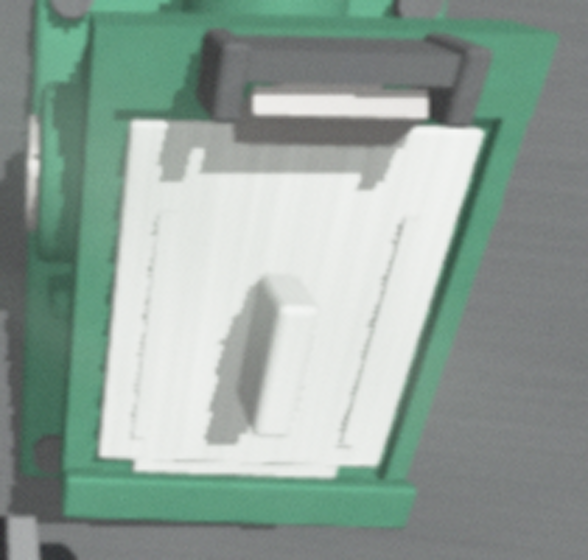

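The plate spans seat x ≈ 3 to 131 mm. It's square within about 1.5°, its lip is under the ledge, and the nose is over its top edge. The gripper is well clear, so I'm handing in.

```bash
python3 -c "
from cell import finish_job
print(finish_job())"
```

```text
the job is handed in; nothing more can be done
None
```

The aluminium cover is back on the housing with the catch snapped over its top edge, and I handed the job in at about 20 s; no verdict was reported.

**What I did:** I hooked the lip under the ledge with the cover tilted about 14° to the seat, easing to about 6°, and let go with the top edge resting on the nose. Then I pushed at about seat x = 106 mm with shut fingers.

**What went wrong on the way:** The first grip, with the tool square to the cover, ran into wrist joint limits short of the housing. I put the cover back on the bench about 5 mm from its old spot, regripped the rib with the tool pitched about 19°, and that worked.

**Last checks:**
- **Seating:** pressing with about 27 N, the fingertip stopped 6.3 mm above the seat, which matches the 6 mm plate lying flush.
- **Position:** the last wrist picture puts the plate at seat x ≈ 3 to 131 mm, turned about 1.5°, with the nose over its top edge. It lies about 1 to 4 mm off centre, towards -y.
- **Clearance:** the gripper ended well clear with no contact force. No bystander was touched on purpose, and those in the last wrist view (tin, bearing, wrench) looked undisturbed, but I measured none.

**Disagreements:**
- I never felt the end of the ledge gap, even when the pose estimate put the lip 1 mm past it. The housing's measured x is probably off by 1 to 2 mm.
- I saw no force peak when the catch snapped. I noticed it only in the picture taken afterwards.

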